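# Load a tape cassette into the label printer

### The job

Fit a fresh tape cassette in the label printer: press the front of its lid gently to unlatch it and let it swing up, push the larger of the two tape cassettes down into the bay until it has snapped fully home, then swing the lid down and press it gently once more so that it stays latched shut. Never bear on the printer or its lid harder than a firm fingertip would (25 N), and leave the small cassette and the other things on the bench undisturbed.

Things in the scene. Friction and masses are not known exactly. Their poses are not given: they have to be found in the camera images.
- printer: label printer, fixed on the bench: a cream box 200 mm deep (x), 170 wide (y), flat deck 85 mm above the bench. Origin: centre of its underside; x points from its front to its back, y to its left, z up. It carries the lid, latch and snap clips. Keys and a small display on the right of the deck, tape outlet slit in the front.
- bay_floor (a point): centre of the floor of the open-topped rectangular cassette bay in the deck, at (-12, 20, 63) mm in the printer frame; axes as the printer's. The bay is 74.4 mm long (x), 56.4 mm wide (y), 22 mm deep.
- bay_mouth (a point): centre of the bay's mouth at deck height, 22 mm above the bay floor; a 45 degree bevel 3 mm high runs round the mouth. In the middle of each long side a sprung clip juts 2.7 mm into the bay, 16.5 mm above the floor: the cassette first rests on them 15 mm above the floor, passing both takes some 7 to 12 N of push, and they snap over its flange 1 mm before it is on the floor.
- lid_hinge (a point): middle of the lid's hinge axis, at (65, 20, 90) mm in the printer frame, behind the bay; its axes are the printer's and do not turn with the lid. The lid turns about this y axis.
- printer_lid (a joint): lid angle, rad: 0 shut and latched (rests within 0.005), grows to 1.6 (just past upright) open. The lid is a dark hood with a clear window, 96 mm wide; its flat outer face lies 32 mm outside the hinge axis and runs to the front edge, 145 mm from the axis. A damped spring drives it open (3 N at the press pad when shut, 1 N when upright); once free it swings fully up in about 2 s.
- lid_press (a point): middle of the ribbed press pad on the lid's outer face near its front edge, centred across the lid; it moves with the lid. Shut, it lies 131 mm in front of and 32 mm above the hinge axis. Axes are the lid's: z out of the outer face, -x towards the front edge; parallel to the printer's when shut.
- lid_edge (a point): middle of the lid's front edge on its outer face, 14 mm beyond the press pad; moves with the lid. Open, this edge is on top (about 235 mm above the bench) and the outer face looks to the printer's back, so the lid is swung down by pulling or pushing on that face from behind and above.
- latch_slot (a point): slot in the deck in front of the bay that takes the lid's latch tongue: a push-push latch. Latched: press the pad to the stop and let go, and it frees. Open: swing the lid down to the same stop and let go, and it latches. Up to the stop it takes under 5 N; the stop is 4.5 to 8 mm below the latched height, unlike from printer to printer, and springy (14 to 35 N per mm).
- cassette_center (a point): centre, half-way up, of the larger loose tape cassette: pale plastic, about 130 g, 48 mm high, lying flat. From its underside up: flange 72 x 54 mm, 14 high (its lowest 3 mm stepped in 2.5 mm); body 68 x 46 mm up to 26; on top a grip bar 44 mm long (its x), 12 wide (its y), 22 high. x along its length, z up. It fits the bay either way round, its length along the bay's.
- cassette_base (a point): centre of the underside of the larger cassette, 24 mm below its centre, axes as there; fully home it lies on the bay floor.
- small_cassette_center (a point): centre of a smaller, similar loose cassette (54 x 34 x 28 mm), not for this printer; it stays where it is. The two lie in either of two places on the bench to the printer's right.
- tape_roll: roll of parcel tape lying flat, 104 mm across, 48 high; bystander. Origin: underside centre.
- mug: white mug, 90 mm high; bystander. Origin: underside centre.
- scanner: hand-held scanner lying down, 175 x 58 x 52 mm; bystander. Origin: underside.
- marker: marker pen, 130 mm; bystander. Origin: underside.
- steel_pan: open steel pan 176 x 162 x 65 mm; bystander. Origin: underside centre.
There are look-alikes about, which are no part of the job. What is shaped like the part that bears cassette_center but blue is not meant.

How it is judged:
By the outcome, as a careful person would: the job done as asked, in the order asked, and still so for the second after the job is handed in, with the robot touching nothing.
It also fails if it takes over 67 s, if anything falls off the work surface, if the arm or the gripper's body presses on something with over 40 N, if the wrist force passes 120 N, or if a joint passes its speed limit or range.

### The arm

A 6-joint arm with a two-finger parallel gripper is mounted at the origin on the work surface. World frame = base frame: x ahead of the robot, y to its left, z up, the work surface at z = 0. Lengths are in mm, angles in rad, forces in N, time in s.
With the tool pointing down it reaches from about 300 to 775 mm from the base axis. Payload 14.6 kg.
Tool frame: the origin (TCP) lies at the very end of the fingers, on their centre line; the grasp point (between the pads) lies 19 mm behind it; y points along the fingers, z is the direction in which the jaws open and shut, and the axes are right-handed (so a half turn about y gives the same grasp; the last joint's range is limited). The gripper opens to 85 mm and grips with 20 to 120 N. Pads are 22 mm wide; open, the fingers measure 114 mm over their backs; the gripper's body (76 mm by 85 mm) begins 54 mm behind the grasp point. The pads swing forward as they close: fully open they stand 13 mm farther back than shut.
Start: joints at [1.165, 0.3, 1.521, -0, 1.321, -0.067], TCP at [182.793, 518.725, 205.481] pointing down, gripper open.
Joint ranges: [-3.03, 3.03], [-0.79, 2.21], [0.23, 2.52], [-1.04, 4.18], [0, 3.07], [-2.55, 2.55]. Speed limits (rad/s): [2.22, 2.22, 2.57, 3.14, 3.14, 3.14].

### API

Orientations are given as a unit quaternion [x, y, z, w].
In Python, from station import manip gives the robot as it stands.
- The arm moves only by the shell command python3 -m handwheel 'ROWS' [FORCE]. ROWS is JSON, a list that holds one entry, the list of rows, each a list of 7 numbers: the shift along the tool's x, y, z as a fraction of full scale, then the turn, a rotation vector about the tool's x, y, z as a fraction of full scale, then the closure, from -1 (fully open) to 1 (shut), so that 0 is half open. A call has 1 to 12 rows; each row shifts and turns the pose as measured when the row begins, along the tool's axes as they then stand; what a row does not reach is not made up. Full scale, the value 1, is 300 mm for a shift and 90 degrees for a turn. A row lasts 1/12 s, in which the tool goes at most 41.7 mm and 7.16 degrees, less where a joint would pass 70% of its speed; a pose out of reach is approached as far as the arm can. A call with a number of a shift or a turn outside -1 to 1 is refused whole. A call with a gripper value outside its range is refused whole. The fingers move at their own pace and stop on an object; FORCE is the grip in N (left out, the last holds). Time passes only in rows, so rows that do not move let the fingers close. It gives the time, the measured TCP pose, the force and the opening at its end, in the units of the state.
- manip.get_state(): the state, without advancing time (a new reading comes with each control period).
- manip.camera(name): name is "scene" or "top" or "wrist"; returns a dict with "img" (480x640x3 uint8, red, green, blue), "camera_matrix" (3x3 intrinsics, pixels), "k1" (the pictures are not rectified: a ray, as slopes to the right and down, at radius r is drawn at 1 + k1 r^2 times it, then the intrinsics apply), "position" and "attitude" of the camera in the world. Camera axes: x right, y up, looking along -z (the intrinsics and any distortion apply to the point x, -y, -z); pixel columns grow to the right and rows downward; lengths in mm; the calibration is good to about 2 mm. A picture is of the moment at which its call begins. There is no depth.
- manip.finish_job(): hands the job in, once; it reports no verdict.
The state is a dict: "time": time; "qpos": joint angles; "joint_velocities": joint speeds; "joint_torque": joint torques, N m; "tcp_pos": TCP position; "tcp_rot": TCP orientation; "ft_force": force on the tool from outside, world axes, zero at the start; "torque": the same for the moment, N m; "width": finger opening in mm.
Only numpy, scipy, OpenCV 4.12 (cv2) and the standard library are available. Lean on these libraries where they do the work, as an engineer would, in place of code of your own. Each camera call takes 0.05 s, during which the arm holds its last target.

## Working session

There is one attempt and no reset: what is moved stays moved. The work goes in short steps, Python scripts to look and compute and a shell command to move; the robot and the scene stay as the last step left them, time stands still between calls to the robot, and variables do not carry over. Pictures are saved under pics/ and viewed, and the job is handed in when it is done.

```bash
ls; mkdir -p pics; cat > h.py <<'E'
import numpy as np, cv2, json
from station import manip
from scipy.spatial.transform import Rotation as R
def shot(n,f):
    c=manip.camera(n); cv2.imwrite('pics/'+f+'.png',c['img'][:,:,::-1]); 
    d={k:np.array(v).tolist() for k,v in c.items() if k!='img'}; json.dump(d,open('pics/'+f+'.json','w')); return c
def load(f):
    return json.load(open('pics/'+f+'.json'))
def att(c):
    a=np.array(c['attitude'],float); return R.from_quat(a) if a.size==4 else R.from_matrix(a)
def px2w(c,u,v,z):
    K=np.array(c['camera_matrix']); x=(u-K[0,2])/K[0,0]; y=(v-K[1,2])/K[1,1]
    k=float(c['k1']); a,b=x,y
    for _ in range(50):
        s=1+k*(a*a+b*b); a,b=x/s,y/s
    d=att(c).apply([a,-b,-1]); p=np.array(c['position'],float)
    return p+d*(z-p[2])/d[2]
def w2px(c,P):
    q=att(c).inv().apply(np.array(P,float)-np.array(c['position'])); a=q[...,0]/-q[...,2]; b=-q[...,1]/-q[...,2]
    s=1+float(c['k1'])*(a*a+b*b); K=np.array(c['camera_matrix'])
    return np.stack([K[0,0]*a*s+K[0,2],K[1,1]*b*s+K[1,2]],-1)
def st():
    s=manip.get_state(); print({k:np.round(v,3).tolist() for k,v in s.items()}); return s
E
python3 - <<'E'
from h import *
st()
for n in ['scene','top','wrist']:
    c=shot(n,n+'0'); print(n,{k:np.round(v,4).tolist() for k,v in c.items() if k!='img'})
s=st(); print(R.from_quat(s['tcp_rot']).as_matrix().round(3))
E
```

```text
pics
{'time': 0.0, 'qpos': [1.165, 0.3, 1.522, 0.0, 1.321, -0.067], 'joint_velocities': [0.001, -0.001, 0.001, 0.001, 0.0, -0.001], 'joint_torque': [-0.001, -54.352, -36.18, -0.0, 0.004, -0.0], 'tcp_pos': [182.684, 518.5, 204.925], 'tcp_rot': [0.697, -0.119, 0.119, -0.697], 'ft_force': [0.507, -0.6, -0.634], 'torque': [-0.007, -0.006, 0.007], 'width': 85.169}
scene {'camera_matrix': [[598.0386, 0.0, 317.7708], [0.0, 598.0386, 239.187], [0.0, 0.0, 1.0]], 'k1': -0.0149, 'position': [1210.9363, 795.587, 871.4183], 'attitude': [0.1544, 0.4269, 0.8314, 0.3204]}
top {'camera_matrix': [[521.3614, 0.0, 312.2472], [0.0, 521.3614, 239.9928], [0.0, 0.0, 1.0]], 'k1': 0.0272, 'position': [453.8594, -25.3849, 1202.9366], 'attitude': [0.0389, -0.0172, -0.704, 0.7089]}
wrist {'camera_matrix': [[426.1381, 0.0, 313.1867], [0.0, 426.1381, 241.9204], [0.0, 0.0, 1.0]], 'k1': 0.0253, 'position': [113.5666, 541.9593, 374.7619], 'attitude': [-0.1181, -0.0823, 0.572, 0.8075]}
{'time': 0.15, 'qpos': [1.165, 0.3, 1.521, -0.0, 1.321, -0.067], 'joint_velocities': [0.0, -0.004, -0.002, 0.001, -0.001, 0.0], 'joint_torque': [0.001, -54.366, -36.189, -0.0, 0.003, 0.0], 'tcp_pos': [182.717, 518.552, 205.065], 'tcp_rot': [0.697, -0.119, 0.119, -0.697], 'ft_force': [-0.541, 0.151, -0.377], 'torque': [0.0, 0.037, 0.022], 'width': 85.717}
[[ 0.943 -0.     0.332]
 [-0.332 -0.001  0.943]
 [-0.    -1.    -0.001]]
```

View pics/top0.png

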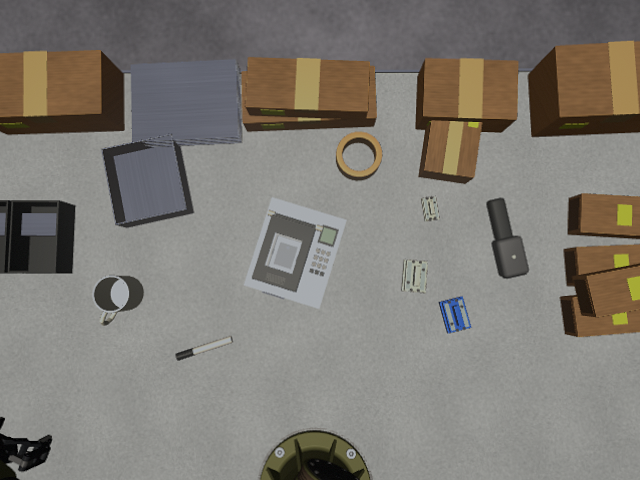

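View pics/scene0.png

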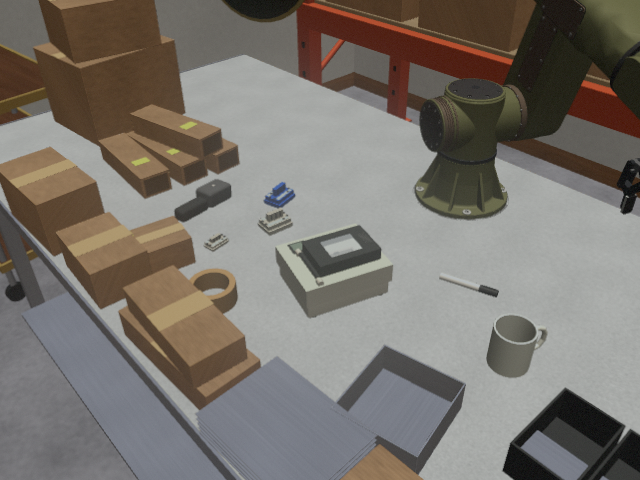

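Candidates in the top view: the pale larger cassette at (415,276), the pale small one at (430,208) and the blue look-alike at (455,314). By the description I choose (415,276). I'll check that in a close crop.

```bash
python3 - <<'E'
import cv2,numpy as np
i=cv2.imread('pics/top0.png')
a=cv2.resize(i[190:340,390:490],None,fx=4,fy=4,interpolation=cv2.INTER_CUBIC)
b=cv2.resize(i[185:320,235:360],None,fx=4.4,fy=4.4,interpolation=cv2.INTER_CUBIC)
cv2.imwrite('pics/ca.png',a); cv2.imwrite('pics/cb.png',b)
E
```

```text
(no output)
```

View pics/ca.png

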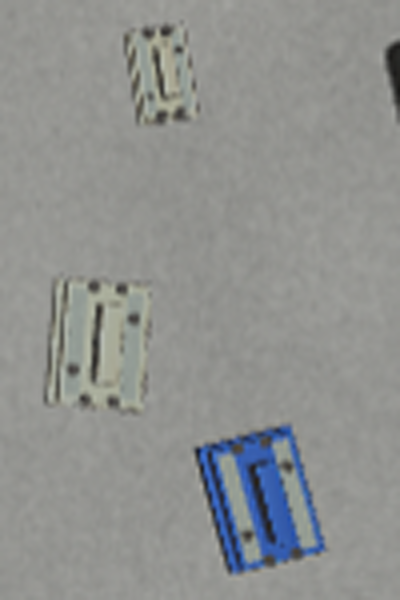

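View pics/cb.png

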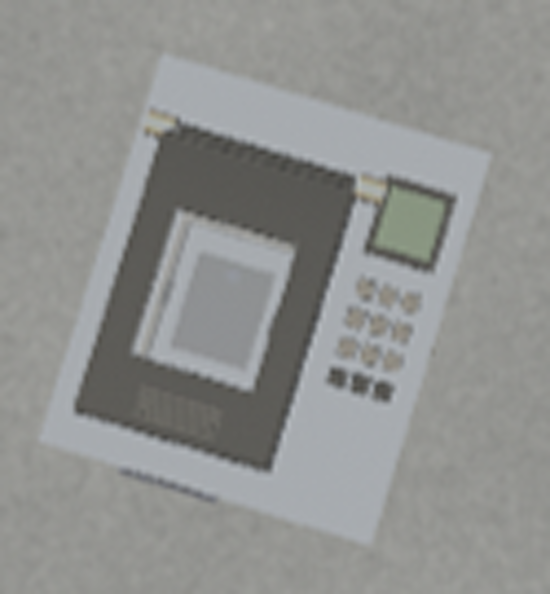

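The crop confirms the pale larger cassette at about (414,276), with the small one above it and the blue look-alike below. Next I'll fit the poses.

```bash
cat > fit.py <<'E'
from h import *
from scipy.optimize import least_squares
c=load('top0')
def fit(obj,px,x0,cams=None):
    obj=np.array(obj,float);px=np.array(px,float)
    def f(p):
        w=R.from_euler('z',p[2]).apply(obj)+[p[0],p[1],0]; return (w2px(c,w)-px).ravel()
    r=least_squares(f,x0,loss='soft_l1'); return r.x,np.abs(r.fun).max()
o=np.array([[100,85,85],[100,-85,85],[-100,-85,85],[-100,85,85]])
p=np.array([[162,52],[492,155],[375,545],[40,438]])/4.4+[235-.4,185-.4]
# lid face corners: front edge x=65-145=-80, y 20+-48, z 122
o2=np.array([[-80,68,122],[-80,-28,122]]); p2=np.array([[76,412],[271,470]])/4.4+[234.6,184.6]
print('printer',fit(np.vstack([o,o2]),np.vstack([p,p2]),[480,20,-.3]), fit(o,p,[480,20,-.3]))
g=px2w(c,414,276,24);print(g)
E
python3 fit.py
python3 - <<'E'
import cv2
i=cv2.imread('pics/top0.png')[250:305,390:445]
cv2.imwrite('pics/cc.png',cv2.resize(i,None,fx=10,fy=10,interpolation=cv2.INTER_CUBIC))
E
```

```text
printer (array([516.85988933,  45.29505839, -12.85652532]), np.float64(0.8181652674818451)) (array([ 5.16731820e+02,  4.56534945e+01, -2.92553726e-01]), np.float64(0.6375652684408522))
[ 467.78120811 -217.55448761   24.        ]
```

View pics/cc.png

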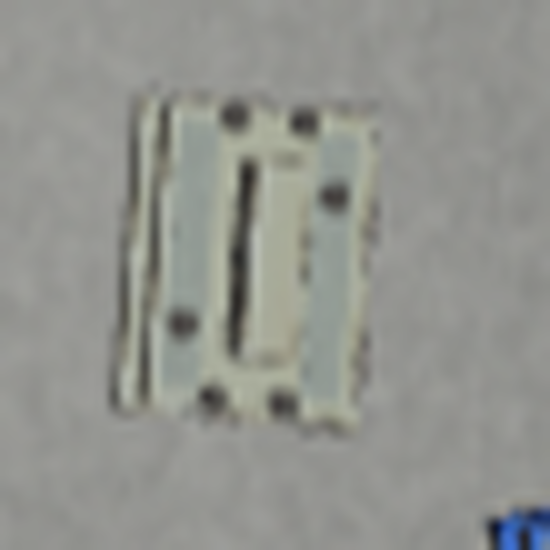

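View pics/wrist0.png

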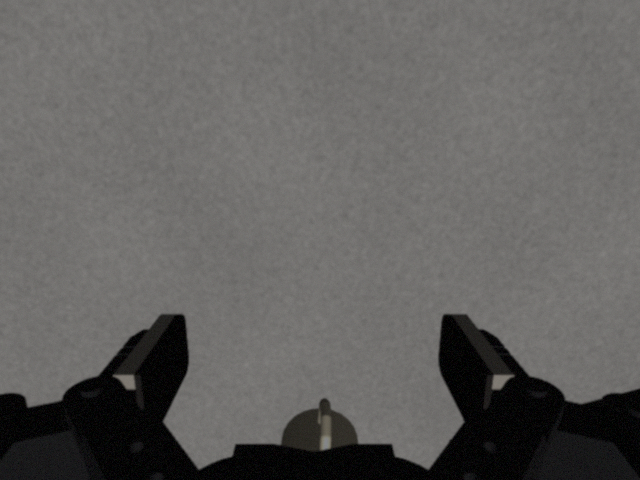

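```bash
python3 -m handwheel '[[[0.1,0,-0.079,0,-0.01,0,1],[0.1,0,-0.079,0,-0.01,0,1],[0.1,0,-0.079,0,-0.01,0,1],[0.1,0,-0.079,0,0,0,1],[0.1,0,-0.079,0,0,0,1],[0.1,0,-0.079,0,0,0,1],[0.1,0,-0.079,0,0,0,1],[0.1,0,-0.079,0,0,0,1],[0.1,0,-0.079,0,0,0,1],[0.1,0,-0.079,0,0,0,1]]]' 40
cat >> h.py <<'E'
def go(P,yaw,s=None):
    s=s or manip.get_state(); Rm=R.from_quat(s['tcp_rot']); d=Rm.inv().apply(np.array(P)-s['tcp_pos'])
    # desired: tool y down, tool x at yaw
    D=R.from_matrix(np.array([[np.cos(yaw),0,-np.sin(yaw)],[np.sin(yaw),0,np.cos(yaw)],[0,-1,0]]))
    rv=(Rm.inv()*D).as_rotvec()
    print('shift mm',d.round(1),'frac',(d/300).round(4),'rot frac',(rv/(np.pi/2)).round(4),'tcp',np.round(s['tcp_pos'],1),'F',np.round(s['ft_force'],1),'t',round(s['time'],2),'w',round(s['width'],1))
PR=np.array([516.8,45.4]);PY=-0.291
def pw(x,y,z): 
    return np.append(R.from_euler('z',PY).as_matrix()[:2,:2]@[x,y]+PR,z)
E
python3 - <<'E'
from h import *
go(pw(-66,20,170),PY)
E
```

```text
time: 0.98
tcp_pos: [403.1, 193.7, 202.9]
tcp_rot: [0.701, -0.099, 0.097, -0.699]
ft_force: [0.2, 1.0, -0.3]
width: 0.2
shift mm [ 84.4  33.1 -90.4] frac [ 0.2815  0.1103 -0.3013] rot frac [ 0.0021  0.008  -0.001 ] tcp [403.1 193.7 202.9] F [ 0.2  1.  -0.3] t 0.98 w 0.2
```

```bash
python3 -m handwheel '[[[0.09,0.03,-0.1,0.001,0.008,0,1],[0.09,0.03,-0.1,0,0,0,1],[0.09,0.03,-0.1,0,0,0,1],[0.03,0.03,-0.03,0,0,0,1]]]'
python3 - <<'E'
from h import *
go(pw(-66,20,128),PY)
shot('wrist','w1');shot('scene','s1')
E
```

```text
time: 1.32
tcp_pos: [463.4, 68.1, 168.4]
tcp_rot: [0.7, -0.103, 0.104, -0.699]
ft_force: [0.5, 1.0, 0.0]
width: -0.3
shift mm [-8.5 40.4 13.5] frac [-0.0282  0.1346  0.0451] rot frac [ 0.0001 -0.002   0.0015] tcp [463.4  68.1 168.4] F [0.5 1.  0. ] t 1.32 w -0.3
```

View pics/w1.png

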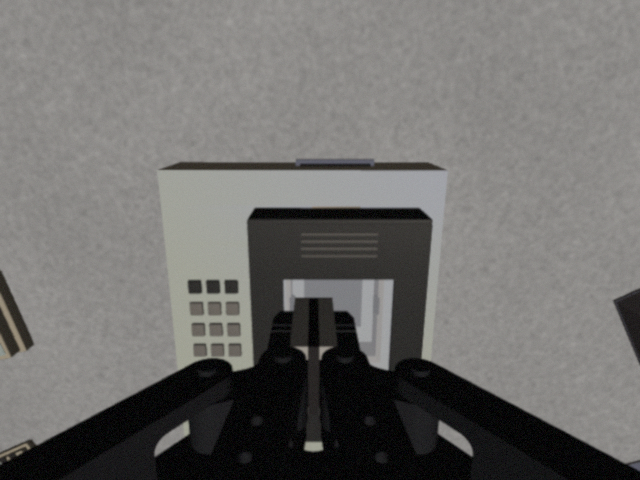

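View pics/s1.png

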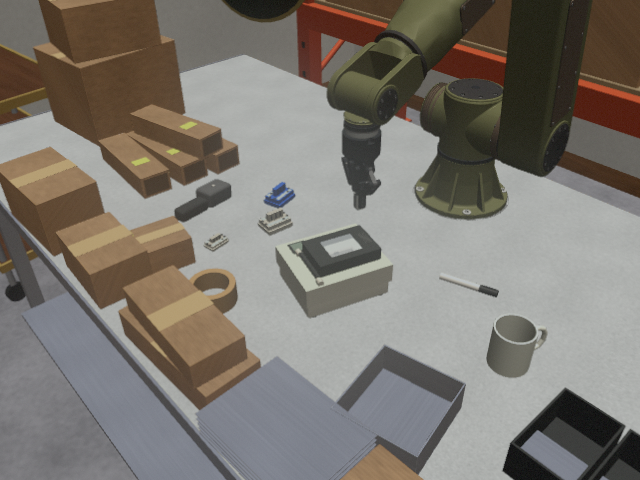

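The wrist view shows the printer front at the top. Deck front corners are at (160,170) and (446,170), the lid front corners at about (248,219) and (431,219), and the pad at (340,245). I'll refine the printer pose from these.

```bash
python3 - <<'E'
from h import *
c=load('w1')
for P,u in [((-100,-85,85),(160,170)),((-100,85,85),(446,170)),((-80,-28,122),(248,219)),((-80,68,122),(431,219)),((-66,20,122),(340,245))]:
    w=px2w(c,*u,P[2]); print(P,w2px(c,pw(*P)).round(1),u,'err mm (printer ax)',(R.from_euler('z',-PY).apply(w-pw(*P))).round(1))
E
```

```text
(-100, -85, 85) [159.6 169.4] (160, 170) err mm (printer ax) [0.4 0.2 0. ]
(-100, 85, 85) [448.9 168.6] (446, 170) err mm (printer ax) [ 0.8 -1.6  0. ]
(-80, -28, 122) [249.2 216.9] (248, 219) err mm (printer ax) [ 1.1 -0.7  0. ]
(-80, 68, 122) [434.1 216.4] (431, 219) err mm (printer ax) [ 1.4 -1.5  0. ]
(-66, 20, 122) [341.1 242.5] (340, 245) err mm (printer ax) [ 1.4 -0.6  0. ]
```

```bash
python3 -m handwheel '[[[-0.015,0.06,0.022,0,-0.002,0,1],[-0.013,0.06,0.022,0,0,0,1],[0,0.005,0,0,0,0,1],[0,0,0,0,0,0,1]]]'
python3 - <<'E'
from h import *
go(pw(-66,20,122),PY)
E
```

```text
time: 1.75
tcp_pos: [457.7, 86.3, 129.9]
tcp_rot: [0.7, -0.103, 0.103, -0.699]
ft_force: [0.4, -0.1, 0.8]
width: 0.3
shift mm [ 2.4  7.9 -2.2] frac [ 0.0079  0.0262 -0.0073] rot frac [ 0.0002 -0.0011 -0.    ] tcp [457.7  86.3 129.9] F [ 0.4 -0.1  0.8] t 1.75 w 0.3
```

```bash
for i in 1; do python3 -m handwheel '[[[0.003,0.01,-0.003,0,0,0,1],[0.003,0.01,-0.003,0,0,0,1],[0,0.007,0,0,0,0,1],[0,0.004,0,0,0,0,1]]]'; done
```

```text
time: 2.08
tcp_pos: [459.9, 84.7, 122.9]
tcp_rot: [-0.699, 0.101, -0.104, 0.7]
ft_force: [-0.1, 0.1, -0.2]
width: 0.3
```

```bash
python3 -m handwheel '[[[0,0.005,0,0,0,0,1],[0,0.004,0,0,0,0,1]]]'
```

```text
time: 2.25
tcp_pos: [460.3, 84.6, 120.6]
tcp_rot: [-0.699, 0.101, -0.104, 0.7]
ft_force: [0.3, -0.9, 0.6]
width: -0.2
```

```bash
python3 -m handwheel '[[[0,0.004,0,0,0,0,1],[0,0.003,0,0,0,0,1]]]'
```

```text
time: 2.42
tcp_pos: [460.4, 84.5, 118.4]
tcp_rot: [-0.699, 0.101, -0.104, 0.7]
ft_force: [-0.0, -0.5, -0.5]
width: 0.0
```

```bash
python3 -m handwheel '[[[0,0.003,0,0,0,0,1]]]'
```

```text
time: 2.5
tcp_pos: [460.4, 84.4, 117.5]
tcp_rot: [-0.699, 0.101, -0.104, 0.7]
ft_force: [-1.0, 0.5, 1.1]
width: -0.0
```

```bash
python3 -m handwheel '[[[0,0.003,0,0,0,0,1]]]'
```

```text
time: 2.58
tcp_pos: [460.4, 84.4, 116.5]
tcp_rot: [-0.699, 0.101, -0.104, 0.7]
ft_force: [0.1, 0.7, 0.4]
width: -0.1
```

```bash
python3 -m handwheel '[[[0,0.003,0,0,0,0,1],[0,0.003,0,0,0,0,1]]]'
```

```text
time: 2.75
tcp_pos: [460.5, 84.4, 114.6]
tcp_rot: [-0.699, 0.101, -0.104, 0.7]
ft_force: [-0.0, -0.1, -0.1]
width: 0.1
```

```bash
python3 -m handwheel '[[[0,0.002,0,0,0,0,1]]]'
python3 - <<'E'
from h import *
import cv2
st()
shot('scene','s2')
i=cv2.imread('pics/s2.png')[140:320,260:420]; cv2.imwrite('pics/s2c.png',cv2.resize(i,None,fx=4,fy=3.3))
E
```

```text
time: 2.83
tcp_pos: [460.4, 84.4, 113.8]
tcp_rot: [-0.699, 0.101, -0.104, 0.7]
ft_force: [-0.4, -0.4, 0.2]
width: 0.0
{'time': 2.833, 'qpos': [0.103, 0.22, 1.852, -0.0, 1.065, -1.176], 'joint_velocities': [-0.001, 0.011, 0.005, 0.002, -0.018, -0.0], 'joint_torque': [-0.007, -45.394, -31.955, -0.001, 0.01, -0.0], 'tcp_pos': [460.427, 84.432, 113.823], 'tcp_rot': [-0.699, 0.101, -0.104, 0.7], 'ft_force': [-0.385, -0.428, 0.199], 'torque': [-0.023, 0.026, 0.037], 'width': 0.016}
```

View pics/s2c.png

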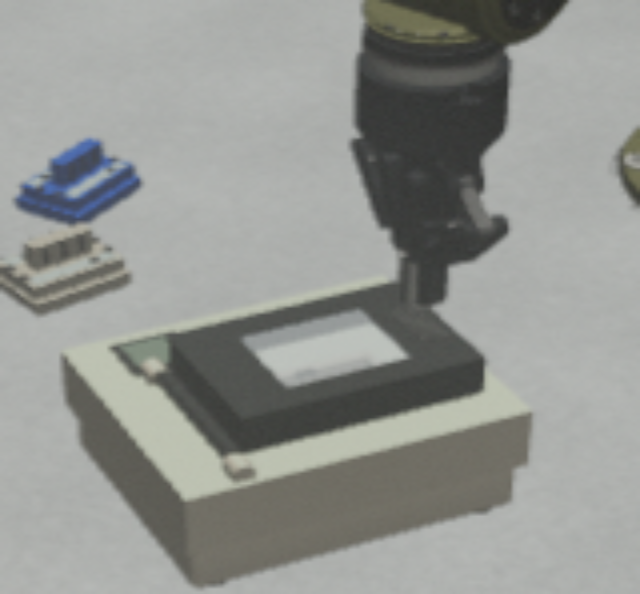

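```bash
python3 - <<'E'
from h import *
c=load('s2')
f=lambda P:((w2px(c,P)-[260,140])*[4,3.3]).round(0)
print('tcp',f([460.4,84.4,113.8]),'pad',f(pw(-66,20,122)),'lid fl',f(pw(-80,68,122)),'fr',f(pw(-80,-28,122)),'back',f(pw(65,68,122)),f(pw(65,-28,122)),'deck fl',f(pw(-100,85,85)),f(pw(100,85,85)),f(pw(100,-85,85)))
shot('wrist','w2')
E
```

```text
tcp [420. 337.] pad [420. 325.] lid fl [488. 359.] fr [401. 282.] back [236. 423.] [159. 339.] deck fl [534. 412.] [188. 503.] [ 62. 352.]
```

View pics/w2.png

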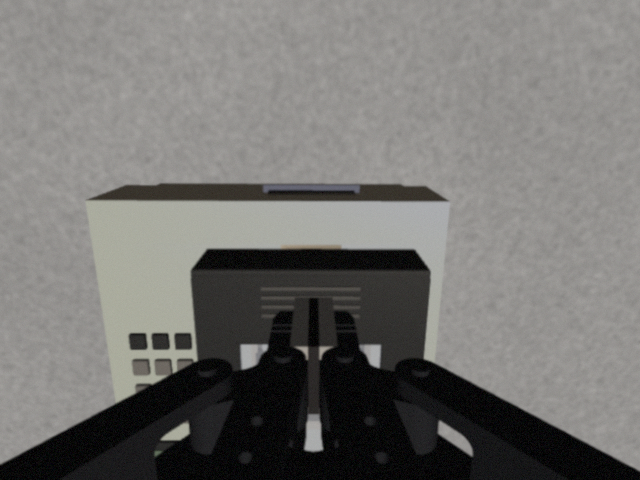

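```bash
python3 - <<'E'
from h import *
for n in ['w1','w2']:
    c=load(n)
    t={'w1':[463.4,68.1,168.4],'w2':[460.4,84.4,113.8]}[n]
    Rm=R.from_euler('z',PY)
    for dz in (0,10,20): print(n,dz,[w2px(c,np.array(t)+Rm.apply([dx,0,0])+[0,0,dz]).round(0).tolist() for dx in(-11,0,11)])
for n,t in(('s1',[463.4,68.1,168.4]),('s2',[460.4,84.4,113.8])):
    c=load(n); print(n,[w2px(c,np.array(t)+[0,0,dz]).round(0).tolist() for dz in (0,10,20)])
import cv2
i=cv2.imread('pics/s2.png')[190:260,330:400]; j=cv2.imread('pics/s1.png')[180:250,330:400]
cv2.imwrite('pics/ss.png',cv2.resize(np.hstack([i,j]),None,fx=5.5,fy=5.5))
E
```

```text
w1 0 [[316.0, 268.0], [316.0, 292.0], [316.0, 315.0]]
w1 10 [[316.0, 277.0], [316.0, 302.0], [316.0, 326.0]]
w1 20 [[316.0, 286.0], [316.0, 313.0], [316.0, 338.0]]
w2 0 [[316.0, 268.0], [316.0, 292.0], [316.0, 315.0]]
w2 10 [[316.0, 277.0], [316.0, 302.0], [316.0, 326.0]]
w2 20 [[316.0, 287.0], [316.0, 313.0], [316.0, 339.0]]
s1 [[359.0, 218.0], [359.0, 214.0], [359.0, 210.0]]
s2 [[365.0, 242.0], [365.0, 238.0], [365.0, 234.0]]
```

View pics/ss.png

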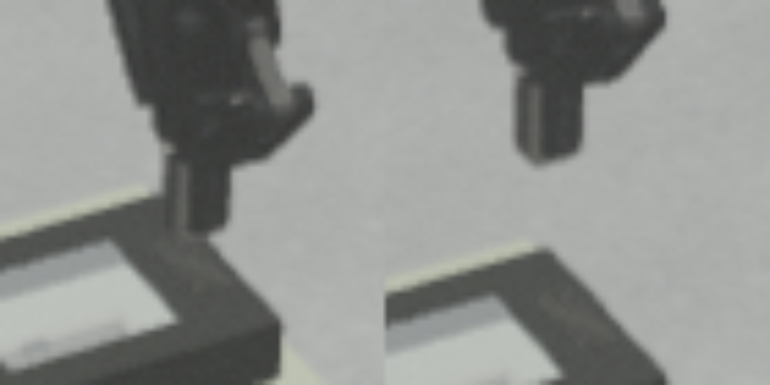

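The pictures show the shut fingertip about 20 mm short of the reported TCP, and no contact force yet. I'll keep going down in small steps.

```bash
python3 -m handwheel '[[[-0.004,0.01,0,0,0,0,1],[-0.004,0.01,0,0,0,0,1],[0,0.006,0,0,0,0,1]]]'
```

```text
time: 3.18
tcp_pos: [458.1, 85.2, 105.7]
tcp_rot: [-0.699, 0.101, -0.104, 0.7]
ft_force: [0.9, 0.1, 0.4]
width: 0.1
```

```bash
python3 -m handwheel '[[[0,0.005,0,0,0,0,1],[0,0.004,0,0,0,0,1]]]'
```

```text
time: 3.35
tcp_pos: [457.9, 85.2, 102.4]
tcp_rot: [-0.699, 0.101, -0.104, 0.7]
ft_force: [-0.6, -0.4, -0.7]
width: -0.0
```

```bash
python3 -m handwheel '[[[0,0.004,0,0,0,0,1]]]'
```

```text
time: 3.43
tcp_pos: [457.9, 85.2, 101.0]
tcp_rot: [-0.699, 0.101, -0.104, 0.7]
ft_force: [0.8, -0.3, 0.1]
width: -0.0
```

```bash
python3 -m handwheel '[[[0,0.004,0,0,0,0,1]]]'
```

```text
time: 3.52
tcp_pos: [457.9, 85.2, 99.6]
tcp_rot: [-0.699, 0.101, -0.104, 0.7]
ft_force: [-0.3, -1.0, 0.6]
width: 0.3
```

```bash
python3 -m handwheel '[[[0,0.004,0,0,0,0,1]]]'
```

```text
time: 3.6
tcp_pos: [457.9, 85.2, 98.3]
tcp_rot: [-0.699, 0.101, -0.104, 0.7]
ft_force: [0.7, 1.1, 0.5]
width: 0.1
```

```bash
python3 -m handwheel '[[[0,0.004,0,0,0,0,1]]]'
```

```text
time: 3.68
tcp_pos: [458.0, 85.2, 97.0]
tcp_rot: [-0.699, 0.101, -0.104, 0.7]
ft_force: [0.1, -0.8, -0.2]
width: 0.1
```

```bash
python3 - <<'E'
from h import *
import cv2
c=shot('scene','s3'); t=manip.get_state()['tcp_pos']
print([w2px(c,np.array(t)+[0,0,dz]).round(0).tolist() for dz in (0,10,20,30)])
i=cv2.imread('pics/s3.png')[190:260,330:400]; shot('wrist','w3'); j=cv2.imread('pics/w3.png')[200:360,200:450]
cv2.imwrite('pics/ss3.png',np.hstack([cv2.resize(i,(400,400)),cv2.resize(j,(400,400))]))
E
```

```text
[[366.0, 248.0], [366.0, 244.0], [366.0, 241.0], [366.0, 237.0]]
```

View pics/ss3.png

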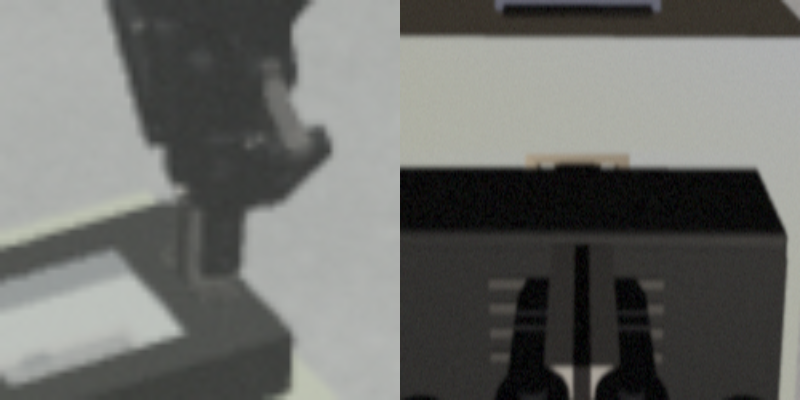

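```bash
python3 -m handwheel '[[[0,0.004,0,0,0,0,1]]]'
```

```text
time: 3.87
tcp_pos: [458.0, 85.3, 95.9]
tcp_rot: [-0.699, 0.101, -0.104, 0.7]
ft_force: [-1.3, -0.2, 2.6]
width: 0.2
```

```bash
python3 -m handwheel '[[[0,0.004,0,0,0,0,1]]]'
```

```text
time: 3.95
tcp_pos: [457.9, 85.3, 94.8]
tcp_rot: [-0.699, 0.101, -0.104, 0.7]
ft_force: [-1.8, 1.2, 3.5]
width: 0.2
```

```bash
python3 -m handwheel '[[[0,0.004,0,0,0,0,1]]]'
```

```text
time: 4.03
tcp_pos: [457.8, 85.3, 93.6]
tcp_rot: [-0.699, 0.101, -0.104, 0.7]
ft_force: [-1.8, 0.7, 3.1]
width: -0.1
```

```bash
python3 -m handwheel '[[[0,0.004,0,0,0,0,1]]]'
```

```text
time: 4.12
tcp_pos: [457.8, 85.4, 92.3]
tcp_rot: [-0.699, 0.101, -0.104, 0.7]
ft_force: [-2.0, 0.7, 3.3]
width: -0.5
```

```bash
python3 -m handwheel '[[[0,0.003,0,0,0,0,1]]]'
```

```text
time: 4.2
tcp_pos: [457.7, 85.4, 91.3]
tcp_rot: [-0.699, 0.101, -0.104, 0.7]
ft_force: [-2.3, 1.4, 3.0]
width: -0.1
```

```bash
python3 -m handwheel '[[[0,0.002,0,0,0,0,1]]]'
```

```text
time: 4.28
tcp_pos: [457.6, 85.4, 90.6]
tcp_rot: [-0.699, 0.101, -0.104, 0.7]
ft_force: [-3.4, 1.2, 4.0]
width: 0.1
```

```bash
python3 -m handwheel '[[[0,0.002,0,0,0,0,1]]]'
```

```text
time: 4.37
tcp_pos: [457.5, 85.5, 90.0]
tcp_rot: [-0.699, 0.101, -0.104, 0.7]
ft_force: [-4.6, 0.0, 7.4]
width: 0.6
```

```bash
python3 -m handwheel '[[[0,0.002,0,0,0,0,1]]]'
```

```text
time: 4.45
tcp_pos: [457.4, 85.5, 89.6]
tcp_rot: [-0.699, 0.101, -0.104, 0.7]
ft_force: [-5.4, 1.5, 8.4]
width: -0.2
```

```bash
python3 -m handwheel '[[[0,0.002,0,0,0,0,1]]]'
```

```text
time: 4.53
tcp_pos: [457.4, 85.6, 89.2]
tcp_rot: [-0.699, 0.101, -0.104, 0.7]
ft_force: [-6.1, 0.8, 10.9]
width: 0.2
```

```bash
python3 -m handwheel '[[[0,0.003,0,0,0,0,1]]]'
```

```text
time: 4.62
tcp_pos: [457.4, 85.6, 88.9]
tcp_rot: [-0.699, 0.101, -0.104, 0.7]
ft_force: [-8.8, 0.7, 16.5]
width: -0.5
```

```bash
python3 -m handwheel '[[[0,-0.05,0,0,0,0,1],[0,-0.1,0,0,0,0,1],[-0.05,-0.1,0,0,0,0,0],[-0.08,-0.1,0,0,0,0,0],[-0.05,-0.05,-0.05,0,0,0,0]]]'
python3 - <<'E'
from h import *
shot('scene','s4')
g=px2w(load('top0'),414,276,24)
go([467.8,-217.5,120],-0.07)
E
```

```text
time: 5.03
tcp_pos: [399.8, 86.8, 209.3]
tcp_rot: [0.7, -0.104, 0.102, -0.699]
ft_force: [0.8, -0.5, 0.2]
width: 35.5
shift mm [ 153.6   91.1 -269.8] frac [ 0.5119  0.3038 -0.8994] rot frac [ 0.0006 -0.141  -0.0006] tcp [398.3  85.1 211. ] F [ 1.2 -0.   5.4] t 5.08 w 42.1
```

View pics/s4.png

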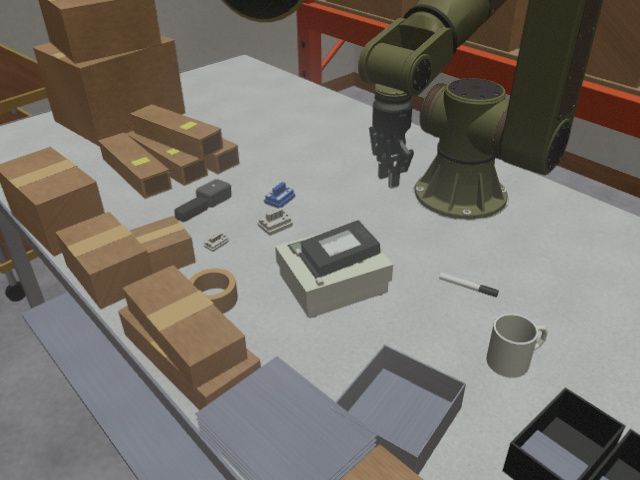

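```bash
python3 -m handwheel '[[[0.077,0.01,-0.108,0,0,0,0],[0.077,0.02,-0.108,0,0,0,0],[0.077,0.02,-0.108,0,0,0,0],[0.077,0.02,-0.108,0,0,0,0],[0.077,0.02,-0.108,0,0,0,0],[0.077,0.02,-0.108,0,0,0,0],[0.077,0.02,-0.108,0,0,0,0],[0.077,0.01,-0.108,0,0,0,0],[0,0,0,0,-0.07,0,0],[0,0,0,0,-0.07,0,0],[0,0,0,0,0,0,0]]]'
python3 - <<'E'
from h import *
shot('wrist','w5');shot('scene','s5'); st()
E
```

```text
time: 6.0
tcp_pos: [505.3, -230.3, 168.3]
tcp_rot: [0.707, -0.017, 0.024, -0.706]
ft_force: [-0.0, -0.8, 0.3]
width: 42.7
{'time': 6.1, 'qpos': [-0.493, 0.337, 1.56, 0.003, 1.234, -1.999], 'joint_velocities': [0.013, -0.016, 0.003, 0.003, 0.004, 0.021], 'joint_torque': [-0.911, -54.666, -35.419, -0.035, -0.08, -0.707], 'tcp_pos': [505.332, -229.329, 168.743], 'tcp_rot': [0.707, -0.02, 0.027, -0.706], 'ft_force': [0.822, 0.173, 0.323], 'torque': [0.003, 0.03, -0.019], 'width': 42.936}
```

View pics/w5.png

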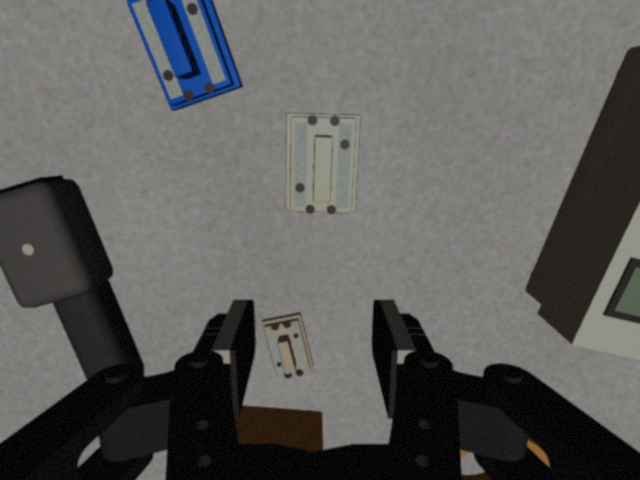

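View pics/s5.png

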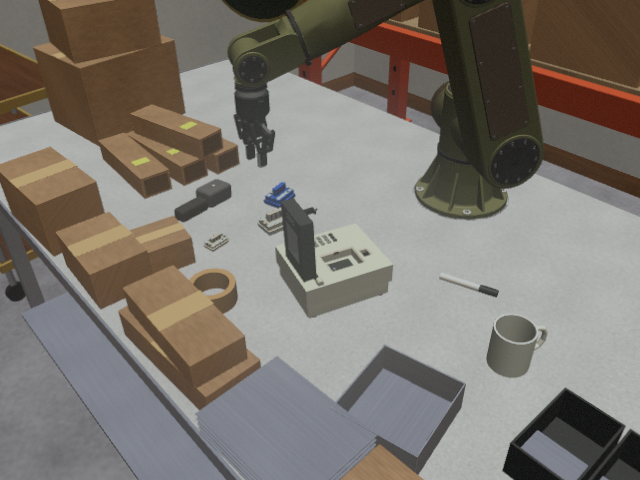

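The lid has swung up. In the wrist view the pale cassette is at (323,163), the small one at (288,346) and the blue one at (185,45).

```bash
python3 - <<'E'
import cv2
i=cv2.imread('pics/w5.png')[100:225,270:375]
cv2.imwrite('pics/w5c.png',cv2.resize(i,None,fx=4.8,fy=4.8,interpolation=cv2.INTER_CUBIC))
E
```

```text
(no output)
```

View pics/w5c.png

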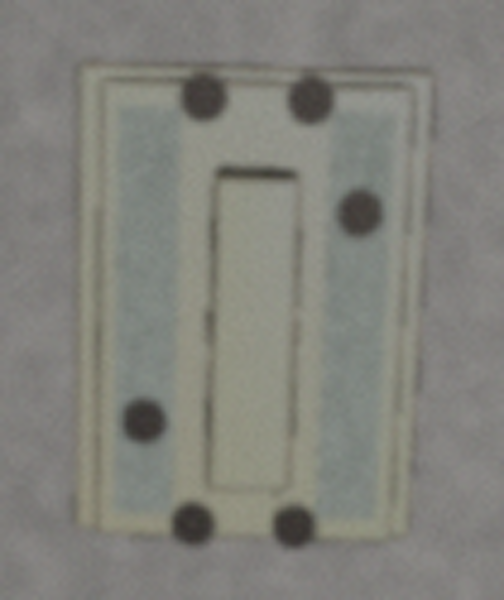

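```bash
python3 - <<'E'
from h import *
from scipy.optimize import least_squares
c=load('w5'); ct=load('top0')
q=lambda L:np.array(L)/4.8+[270-.4,100-.4]
o=[[-22,-6,48],[-22,6,48],[22,6,48],[22,-6,48],[-36,-27,14],[-36,27,14],[34,23,26],[-34,-23,26],[-34,23,26],[34,-23,26]]
p=q([(218,178),(298,178),(290,490),(211,488),(82,67),(434,71),(388,528),(105,82),(413,85),(98,528)])
o=np.array(o,float)
f=lambda x:(w2px(c,R.from_euler('z',x[2]).apply(o)+[x[0],x[1],0])-p).ravel()
r=least_squares(f,[467,-217,-.05],loss='soft_l1'); print(r.x,f(r.x).reshape(-1,2).round(1).tolist())
# top check
pt=np.array([[255,160],[308,160],[290,358],[243,355]])/10+[389.6,249.6]
print(w2px(ct,R.from_euler('z',r.x[2]).apply(o[[2,1,0,3]]*[1,-1,1]*1.0)+[r.x[0],r.x[1],0]).round(1), pt.round(1))
x=r.x
go([x[0],x[1],60],x[2])
s=manip.get_state(); cs=load('s5')
print('tip proj scene',[w2px(cs,s['tcp_pos']+np.array([0,0,d])).round(0) for d in(0,20,30)])
E
```

```text
[ 4.68918921e+02 -2.23216883e+02 -8.01910967e-02] [[-0.6, -0.7], [0.9, -0.3], [0.3, 0.4], [-0.6, 0.4], [-0.8, -0.9], [0.3, -0.0], [1.0, 2.7], [-1.0, -0.8], [0.6, 0.1], [-0.0, 1.3]]
[[421.9 265.6]
 [420.4 285.7]
 [414.9 285.2]
 [416.4 265.2]] [[415.1 265.6]
 [420.4 265.6]
 [418.6 285.4]
 [413.9 285.1]]
shift mm [-37.9 108.4   3.8] frac [-0.1262  0.3612  0.0128] rot frac [0.0009 0.009  0.0066] tcp [ 505.3 -229.3  168.7] F [0.8 0.2 0.3] t 6.1 w 42.9
tip proj scene [array([258., 173.]), array([257., 166.]), array([257., 162.])]
```

```bash
python3 -m handwheel '[[[-0.063,0.12,0.007,0,0.009,0.006,0],[-0.063,0.12,0.008,0,0,0,0],[0,0.12,0,0,0,0,0],[0,0.06,0,0,0,0,0],[0,0.02,0,0,0,0,0],[0,0,0,0,0,0,0]]]'
python3 - <<'E'
from h import *
c=shot('wrist','w6');shot('scene','s6'); go([468.9,-223.2,5],-.08)
print(w2px(c,R.from_euler('z',-.08).apply([[-22,-6,48],[-22,6,48],[22,6,48],[22,-6,48]])+[468.9,-223.2,0]).round())
import cv2
i=cv2.imread('pics/s6.png')[150:250,220:320]
cv2.imwrite('pics/s6c.png',cv2.resize(i,None,fx=5,fy=5,interpolation=cv2.INTER_CUBIC))
E
```

```text
time: 6.6
tcp_pos: [468.9, -219.8, 35.0]
tcp_rot: [0.708, -0.032, 0.038, -0.705]
ft_force: [0.6, -0.1, -0.8]
width: 42.8
shift mm [-1.  31.7 -2.7] frac [-0.0034  0.1058 -0.0089] rot frac [ 0.0037 -0.0111  0.0069] tcp [ 469.8 -220.4   36.7] F [0.5 0.6 0.1] t 6.7 w 43.0
[[291. 255.]
 [322. 255.]
 [323. 355.]
 [294. 355.]]
```

View pics/w6.png

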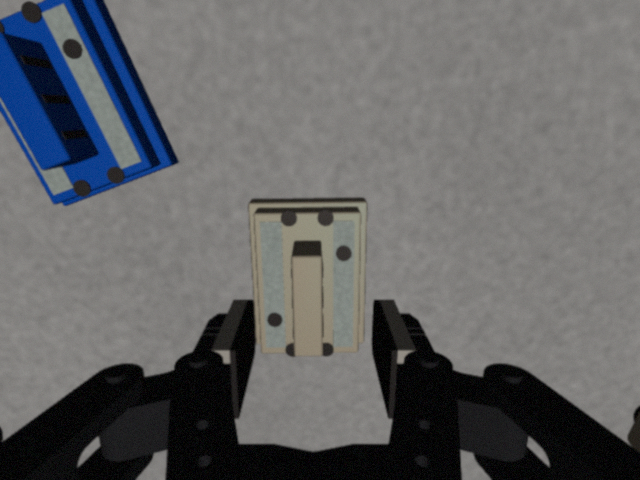

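View pics/s6c.png

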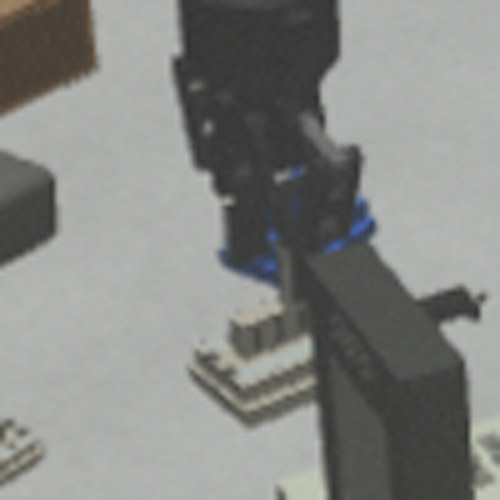

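```bash
python3 -m handwheel '[[[-0.003,0,-0.009,0.003,-0.009,0.006,0.42],[0,0,0,0,0,0,0.42],[0,0.03,0,0,0,0,0.42],[0,0.02,0,0,0,0,0.42],[0,0,0,0,0,0,0.42]]]'
python3 - <<'E'
from h import *
c=shot('wrist','w7'); go([468.9,-223.2,5],-.08)
E
```

```text
time: 7.12
tcp_pos: [471.8, -224.8, 25.8]
tcp_rot: [0.708, -0.026, 0.033, -0.705]
ft_force: [-0.7, -0.2, 0.5]
width: 24.8
shift mm [-3.2 21.   1.4] frac [-0.0107  0.0702  0.0047] rot frac [ 0.0029 -0.002   0.0057] tcp [ 471.8 -224.8   26.1] F [ 0.4  0.2 -0.3] t 7.17 w 24.9
```

View pics/w7.png

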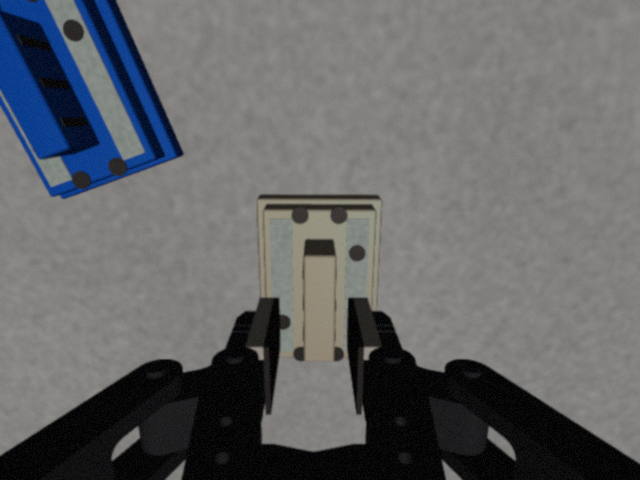

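```bash
python3 -m handwheel '[[[-0.008,0.02,0.003,0.002,-0.002,0.005,0.42],[-0.006,0.02,0.002,0,0,0,0.42],[0,0.012,0,0,0,0,0.42],[0,0.006,0,0,0,0,0.42]]]'
```

```text
time: 7.5
tcp_pos: [467.4, -222.8, 7.2]
tcp_rot: [0.707, -0.028, 0.028, -0.706]
ft_force: [0.4, -0.4, -0.2]
width: 24.8
```

```bash
python3 - <<'E'
from h import *
c=shot('wrist','w8'); go([468.9,-223.2,5],-.08)
E
```

```text
shift mm [ 1.7  1.9 -0.3] frac [ 0.0056  0.0064 -0.0011] rot frac [ 0.0006  0.0001 -0.    ] tcp [ 467.3 -222.7    6.9] F [-0.1  0.  -1.3] t 7.55 w 24.6
```

View pics/w8.png

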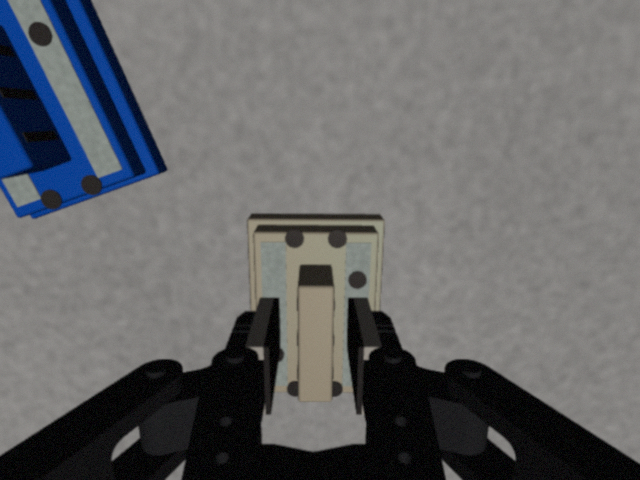

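```bash
python3 -m handwheel '[[[0,0.004,0,0,0,0,1],[0,0,0,0,0,0,1],[0,0,0,0,0,0,1],[0,0,0,0,0,0,1],[0,0,0,0,0,0,1]]]' 60
```

```text
time: 7.97
tcp_pos: [467.3, -222.7, 5.5]
tcp_rot: [0.707, -0.028, 0.028, -0.706]
ft_force: [-0.5, 0.3, -0.8]
width: 10.4
```

```bash
python3 -m handwheel '[[[0,-0.04,0,0,0,0,1],[0,-0.08,0,0,0,0,1],[0,-0.12,0,0,0,0,1],[0,-0.12,0,0,0,0,1],[0,-0.12,0,0,0,0,1],[0,-0.1,0,0,0,0,1]]]'
python3 - <<'E'
from h import *
c=shot('wrist','w9');shot('scene','s9');shot('top','t9')
go(pw(-12,20,195),PY)
E
```

```text
time: 8.47
tcp_pos: [464.0, -220.7, 184.2]
tcp_rot: [-0.705, 0.032, -0.024, 0.708]
ft_force: [0.8, 0.4, -0.2]
width: 10.4
shift mm [ 22.9 -10.6 292. ] frac [ 0.0763 -0.0354  0.9733] rot frac [-0.0013  0.1344 -0.0054] tcp [ 464.9 -221.2  183.7] F [ 0.  -0.4 -3. ] t 8.62 w 10.5
```

View pics/w9.png

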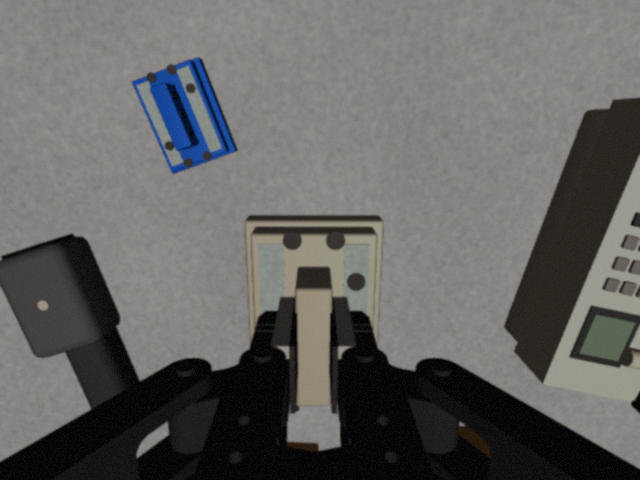

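View pics/s9.png

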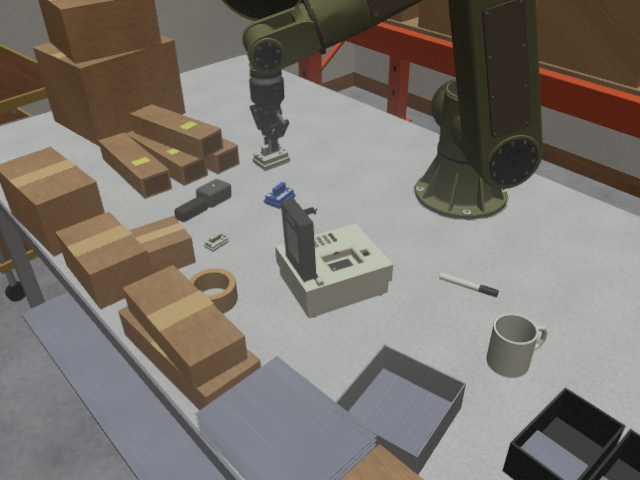

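View pics/t9.png

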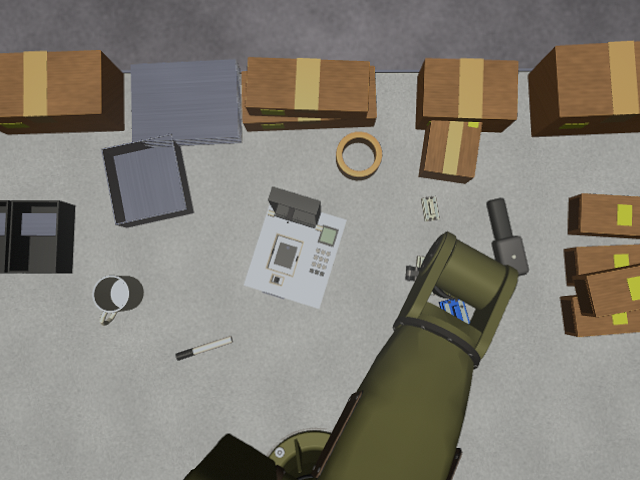

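```bash
python3 - <<'E'
from h import *
c=load('t9'); i=cv2.imread('pics/t9.png')[225:290,255:320]
k=9
i=cv2.resize(i,None,fx=k,fy=k,interpolation=cv2.INTER_CUBIC)
for P in [(-37.2,-28.2),(37.2,-28.2),(37.2,28.2),(-37.2,28.2)]:
    u=(w2px(c,pw(-12+P[0],20+P[1],85))-[255,225]+.5)*k; cv2.circle(i,tuple(int(a) for a in u),4,(0,0,255),1); print(u)
cv2.imwrite('pics/t9c.png',i)
E
```

```text
[339.56577181 453.59696035]
[432.00970783 155.62637234]
[207.56797418  87.03651337]
[114.32580122 383.94067642]
```

View pics/t9c.png

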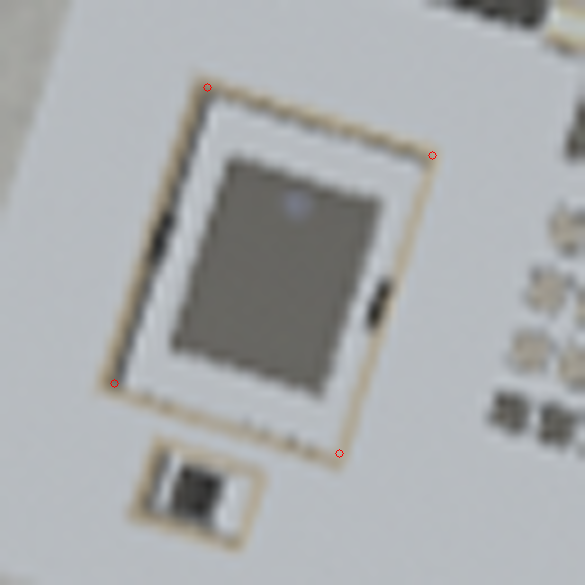

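```bash
python3 -m handwheel '[[[0.01,0,0.12,0,0,0,1],[0.01,0,0.12,0,0,0,1],[0.01,0,0.12,0,0,0,1],[0.01,0,0.12,0,0,0,1],[0.01,0,0.12,0,0,0,1],[0.01,0,0.12,0,0,0,1],[0.01,0,0.12,0,0,0,1],[0,0,0.08,0,0,0,1],[0,0.05,0,0,0.067,-0.003,1],[0,0.05,0,0,0.067,-0.002,1],[0,0.05,0,0,0,0,1],[0,0,0,0,0,0,1]]]'
cat >> h.py <<'E'
def gob(z,dx=1.0,dy=-.9): go(pw(-12+dx-1.7,20+dy,z),PY)
E
python3 - <<'E'
from h import *
gob(112)
E
```

```text
time: 9.62
tcp_pos: [500.9, 66.5, 127.9]
tcp_rot: [-0.699, 0.113, -0.1, 0.699]
ft_force: [0.4, 0.0, -2.0]
width: 10.5
shift mm [ 8.8 15.8  3.6] frac [0.0294 0.0525 0.012 ] rot frac [ 0.0012 -0.007  -0.0116] tcp [500.9  66.5 127.9] F [ 0.4  0.  -2. ] t 9.62 w 10.5
```

```bash
python3 -m handwheel '[[[0.015,0.025,0.006,0.001,-0.007,-0.012,1],[0.015,0.02,0.006,0,0,0,1],[0,0.003,0,0,0,0,1],[0,0,0,0,0,0,1]]]'
python3 - <<'E'
from h import *
gob(112); c=shot('wrist','w10'); gob(112)
print('deck front corners',w2px(c,[pw(-100,-85,85),pw(-100,85,85)]).round(1))
print('bay front corners',w2px(c,[pw(-49.2,-8.2,85),pw(-49.2,48.2,85)]).round(1))
E
```

```text
time: 9.95
tcp_pos: [509.5, 67.0, 112.0]
tcp_rot: [0.7, -0.104, 0.101, -0.699]
ft_force: [-0.1, 0.5, -1.8]
width: 10.5
shift mm [0.5 0.  0.5] frac [0.0016 0.0001 0.0015] rot frac [ 0.0013  0.0008 -0.0025] tcp [509.5  67.  112. ] F [-0.1  0.5 -1.8] t 9.95 w 10.5
shift mm [0.4 0.2 0.4] frac [0.0013 0.0008 0.0014] rot frac [ 0.0012  0.0008 -0.0023] tcp [509.6  67.  112.2] F [ 0.3 -0.1 -1.9] t 10.0 w 10.6
deck front corners [[ 75.5  80.3]
 [470.4  81.6]]
bay front corners [[258.6 197.9]
 [379.3 198.2]]
```

View pics/w10.png

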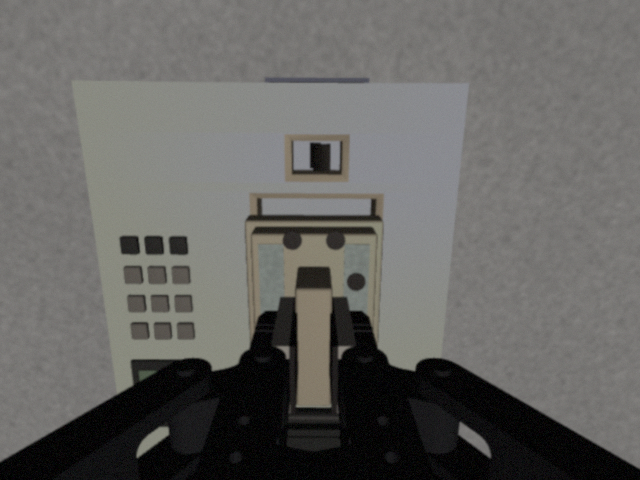

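```bash
python3 - <<'E'
from h import *
c=load('w10'); s=manip.get_state(); Rm=R.from_quat(s['tcp_rot'])
# tool frame: cassette centre x+1.7, z: base at tool y +5.5 below
f=lambda x,y,h:w2px(c,s['tcp_pos']+Rm.apply([1.7+x,5.5-h,y])).round(1)
print('flange top front',f(-36,-27,14),f(-36,27,14),'body',f(-34,-23,26),f(-34,23,26),'bar',f(-22,-6,48),f(-22,6,48),f(22,6,48))
i=cv2.imread('pics/w10.png')[180:420,230:400]; cv2.imwrite('pics/w10c.png',cv2.resize(i,None,fx=2.5*1.4,fy=2.5,interpolation=cv2.INTER_CUBIC))
E
```

```text
flange top front [246.8 219.6] [385.9 219.7] body [253.1 232.7] [380.  232.8] bar [298.1 286.9] [335.5 286.9] [333.7 404.1]
```

View pics/w10c.png

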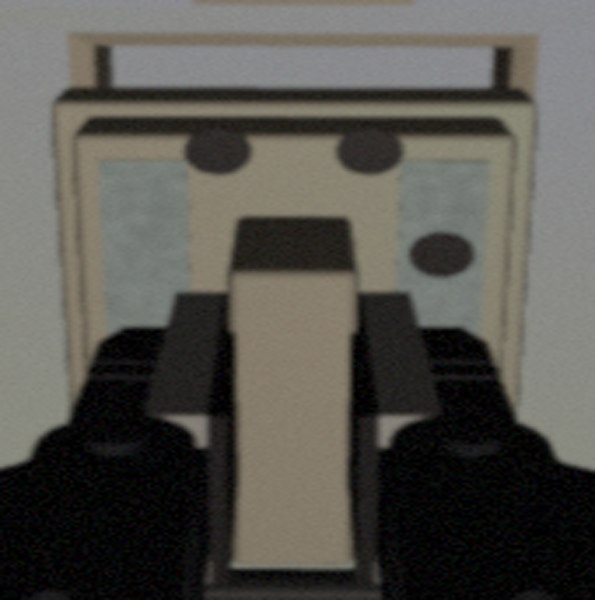

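```bash
python3 -m handwheel '[[[0,0.02,0.0043,0.001,0.001,-0.002,1],[0,0.02,0,0,0,0,1],[0,0.012,0,0,0,0,1],[0,0.008,0,0,0,0,1],[0,0,0,0,0,0,1]]]'
python3 - <<'E'
from h import *
gob(83.5,.6,0)
E
```

```text
time: 10.42
tcp_pos: [510.3, 68.1, 93.7]
tcp_rot: [-0.699, 0.103, -0.103, 0.7]
ft_force: [0.3, -0.7, -1.6]
width: 10.6
shift mm [-0.4 10.2  0.1] frac [-0.0012  0.034   0.0005] rot frac [-0.0003 -0.0008  0.0005] tcp [510.3  68.1  93.7] F [ 0.3 -0.7 -1.6] t 10.42 w 10.6
```

```bash
python3 -m handwheel '[[[-0.001,0.007,0,0,-0.001,0,1],[0,0.006,0,0,0,0,1]]]'
```

```text
time: 10.58
tcp_pos: [510.1, 68.2, 89.7]
tcp_rot: [-0.7, 0.102, -0.103, 0.7]
ft_force: [-0.8, 0.8, -1.5]
width: 10.6
```

```bash
python3 -m handwheel '[[[0,0.006,0,0,0,0,1],[0,0.006,0,0,0,0,1]]]'; python3 - <<'E'
from h import *
gob(83.5,.6,0); shot('wrist','w11')
E
```

```text
time: 10.75
tcp_pos: [510.2, 68.2, 86.0]
tcp_rot: [-0.699, 0.102, -0.103, 0.7]
ft_force: [-0.5, -0.6, -1.0]
width: 10.1
shift mm [-0.3  2.5  0.1] frac [-0.0008  0.0082  0.0003] rot frac [-0.0004  0.0004  0.0009] tcp [510.2  68.2  86. ] F [-0.5 -0.6 -1. ] t 10.75 w 10.1
```

View pics/w11.png

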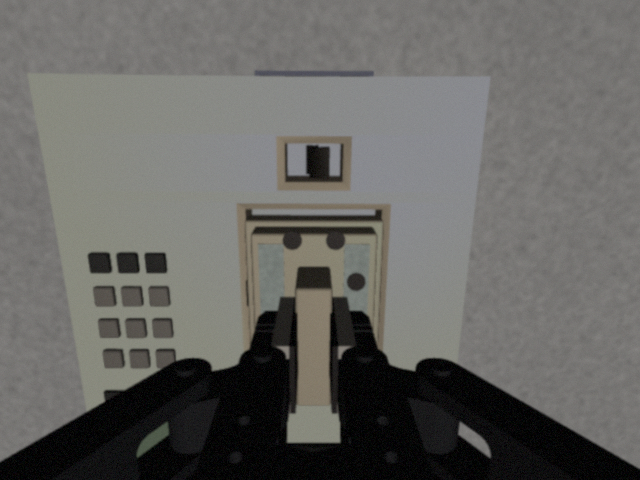

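Nicely centred in the bay mouth: the flange is at 247–382 and the bay edges at 243–385. I'll keep pushing down.

```bash
python3 -m handwheel '[[[0,0.005,0,0,0,0,1],[0,0.004,0,0,0,0,1]]]'
```

```text
time: 10.97
tcp_pos: [510.2, 68.1, 82.9]
tcp_rot: [-0.7, 0.102, -0.103, 0.7]
ft_force: [0.2, -0.7, 1.4]
width: 10.3
```

```bash
python3 -m handwheel '[[[0,0.004,0,0,0,0,1]]]'
```

```text
time: 11.05
tcp_pos: [510.4, 68.1, 81.9]
tcp_rot: [-0.699, 0.102, -0.103, 0.7]
ft_force: [-0.4, -1.0, 6.4]
width: 10.7
```

```bash
python3 -m handwheel '[[[0,0.004,0,0,0,0,1]]]'
```

```text
time: 11.13
tcp_pos: [510.7, 68.1, 80.9]
tcp_rot: [-0.699, 0.101, -0.103, 0.7]
ft_force: [0.4, -2.0, 0.4]
width: 10.4
```

```bash
python3 -m handwheel '[[[0,0.004,0,0,0,0,1],[0,0.004,0,0,0,0,1]]]'
```

```text
time: 11.3
tcp_pos: [510.6, 68.0, 78.3]
tcp_rot: [-0.699, 0.101, -0.103, 0.7]
ft_force: [-1.4, -0.0, 1.2]
width: 10.6
```

```bash
python3 -m handwheel '[[[0,0.004,0,0,0,0,1],[0,0.004,0,0,0,0,1]]]'
```

```text
time: 11.47
tcp_pos: [510.6, 68.0, 75.5]
tcp_rot: [-0.7, 0.101, -0.103, 0.7]
ft_force: [-0.4, 0.8, 0.0]
width: 10.8
```

```bash
python3 -m handwheel '[[[0,0.004,0,0,0,0,1],[0,0.004,0,0,0,0,1]]]'; python3 - <<'E'
from h import *
gob(68.5,.6,0)
E
```

```text
time: 11.63
tcp_pos: [510.6, 68.0, 72.8]
tcp_rot: [-0.7, 0.101, -0.103, 0.7]
ft_force: [-0.4, -0.6, -0.2]
width: 10.5
shift mm [-0.7  4.3  0.1] frac [-0.0022  0.0142  0.0005] rot frac [-0.0005  0.0003  0.0015] tcp [510.6  68.   72.8] F [-0.4 -0.6 -0.2] t 11.63 w 10.5
```

```bash
python3 -m handwheel '[[[0,0.004,0,0,0,0,1],[0,0.004,0,0,0,0,1]]]'
```

```text
time: 11.8
tcp_pos: [510.4, 68.0, 69.9]
tcp_rot: [-0.7, 0.102, -0.103, 0.7]
ft_force: [0.2, -0.2, -2.4]
width: 10.3
```

```bash
python3 -m handwheel '[[[0,0.003,0,0,0,0,1]]]'
```

```text
time: 11.88
tcp_pos: [510.3, 68.0, 68.7]
tcp_rot: [-0.7, 0.102, -0.103, 0.7]
ft_force: [-0.3, -0.9, -1.1]
width: 10.7
```

```bash
python3 -m handwheel '[[[0,0.003,0,0,0,0,1]]]'
```

```text
time: 11.97
tcp_pos: [510.4, 68.1, 68.3]
tcp_rot: [-0.699, 0.102, -0.103, 0.7]
ft_force: [-9.1, -0.3, 23.0]
width: 10.4
```

```bash
python3 -m handwheel '[[[0,0.002,0,0,0,0,1]]]'
```

```text
time: 12.05
tcp_pos: [510.5, 68.1, 68.4]
tcp_rot: [-0.7, 0.102, -0.103, 0.7]
ft_force: [-6.6, -1.9, 10.7]
width: 10.2
```

```bash
python3 -m handwheel '[[[0,-0.001,0,0,0,0,0.3],[0,0,0,0,0,0,0.3],[0,0,0,0,0,0,0.3],[0,-0.02,0,0,0,0,0.3],[0,-0.05,0,0,0,0,0.3],[0,-0.1,0,0,0,0,0.3],[0,-0.1,0,0,0,0,0.3],[0,-0.1,0,0,0,0,0.3]]]'
python3 - <<'E'
from h import *
st(); shot('wrist','w12');shot('top','t12');shot('scene','s12')
i=cv2.imread('pics/t12.png')[180:300,240:350]; cv2.imwrite('pics/t12c.png',cv2.resize(i,None,fx=5,fy=5,interpolation=cv2.INTER_CUBIC))
i=cv2.imread('pics/s12.png')[180:320,260:420]; cv2.imwrite('pics/s12c.png',cv2.resize(i,None,fx=4,fy=4,interpolation=cv2.INTER_CUBIC))
E
```

```text
time: 12.72
tcp_pos: [507.4, 68.1, 179.0]
tcp_rot: [0.7, -0.106, 0.099, -0.699]
ft_force: [0.6, 0.4, 0.1]
width: 29.4
{'time': 12.717, 'qpos': [0.062, 0.245, 1.655, 0.0, 1.251, -1.219], 'joint_velocities': [-0.0, -0.39, -0.445, 0.0, 0.83, -0.0], 'joint_torque': [0.104, -47.316, -31.886, -0.001, -1.691, -0.0], 'tcp_pos': [507.356, 68.087, 178.98], 'tcp_rot': [0.7, -0.106, 0.099, -0.699], 'ft_force': [0.567, 0.37, 0.133], 'torque': [0.017, 0.033, 0.014], 'width': 29.444}
```

View pics/w12.png

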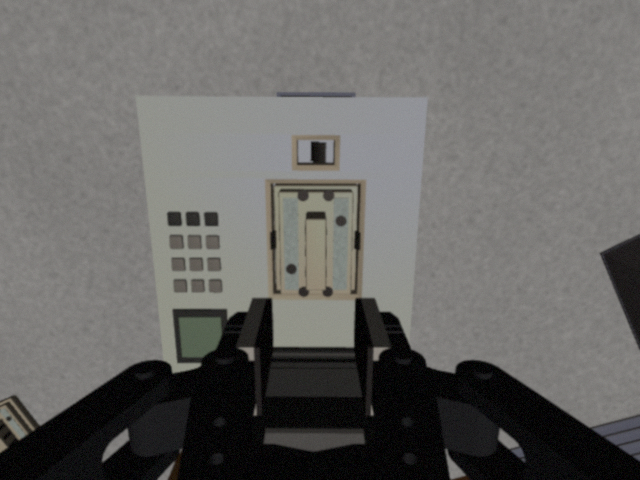

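View pics/s12c.png

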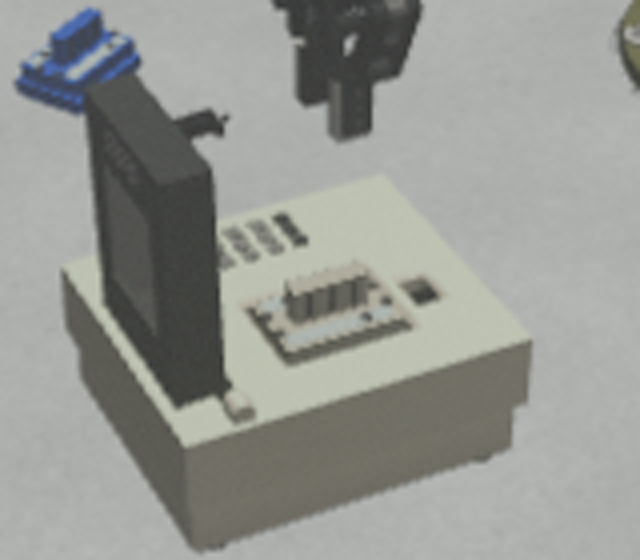

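```bash
python3 -m handwheel '[[[0,-0.1,0,0,0,0,1],[0,-0.1,0,0,0,0,1],[0,-0.04,0,0,0,0,1],[0,0,0,0,0,0,1]]]'
python3 - <<'E'
from h import *
go(pw(138,20,250),PY)
E
```

```text
time: 13.2
tcp_pos: [507.4, 68.1, 251.5]
tcp_rot: [0.7, -0.106, 0.099, -0.699]
ft_force: [0.6, -0.6, -0.7]
width: 0.1
shift mm [153.5  -0.    0.9] frac [ 5.117e-01 -1.000e-04  2.900e-03] rot frac [ 0.002   0.0004 -0.0062] tcp [507.4  68.1 251.5] F [ 0.6 -0.6 -0.7] t 13.2 w 0.1
```

```bash
python3 -m handwheel '[[[0.1,0,0,0.002,0,-0.006,1],[0.1,0,0,0,0,0,1],[0.1,0,0,0,0,0,1],[0.1,0,0,0,0,0,1],[0.1,0,0,0,0,0,1],[0.01,0,0,0,0,0,1],[0,0,0,0,0,0,1]]]'
python3 - <<'E'
from h import *
c=shot('scene','s13');shot('wrist','w13')
go(pw(138,20,192),PY)
t=manip.get_state()['tcp_pos']
print([w2px(c,np.array(t)+[0,0,d]).round(0) for d in (0,25)], 'edge',w2px(c,pw(101,68,234)),w2px(c,pw(101,-28,234)),'tip',w2px(c,pw(138,20,217)))
E
```

```text
time: 13.78
tcp_pos: [657.7, 22.6, 238.4]
tcp_rot: [0.7, -0.106, 0.098, -0.699]
ft_force: [-0.2, -0.1, -0.3]
width: 0.1
shift mm [-1.9 47.1  1.4] frac [-0.0063  0.157   0.0048] rot frac [ 0.0018  0.0014 -0.0074] tcp [656.7  23.  239.1] F [-0.4  0.3  0.6] t 13.88 w 0.1
[array([271., 217.]), array([270., 206.])] edge [300.58888926 226.77044091] [281.21260748 202.04494174] tip [273.26651011 226.13590064]
```

View pics/s13.png

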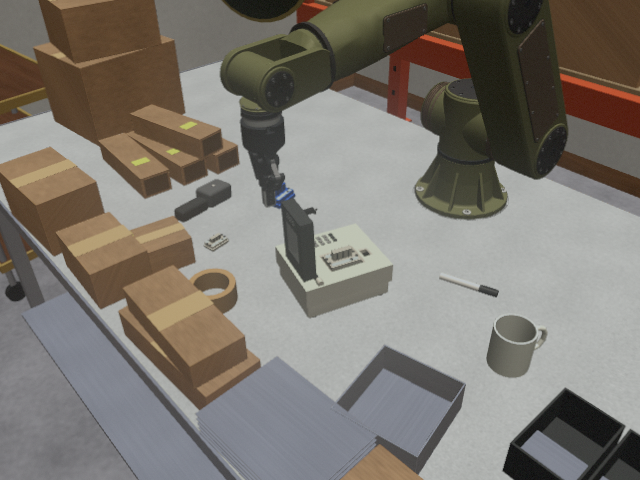

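View pics/w13.png

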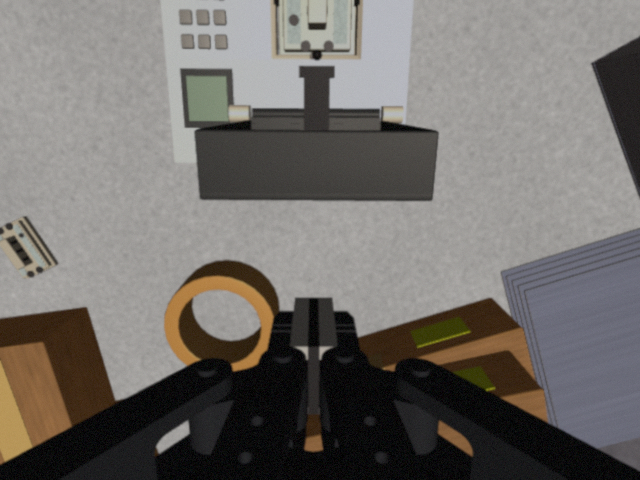

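```bash
python3 -m handwheel '[[[0,0.06,0.003,0.002,0.001,-0.007,1],[0,0.06,0,0,0,0,1],[0,0.03,0,0,0,0,1],[0,0,0,0,0,0,1]]]'
python3 - <<'E'
from h import *
shot('wrist','w14');go(pw(112,20,192),PY)
E
```

```text
time: 14.22
tcp_pos: [654.1, 25.6, 193.6]
tcp_rot: [-0.699, 0.101, -0.102, 0.7]
ft_force: [0.4, 0.1, 0.9]
width: -0.2
shift mm [-25.5   2.6  -0.4] frac [-0.085   0.0087 -0.0014] rot frac [-0.0008  0.0014  0.0016] tcp [654.4  25.6 194.7] F [ 0.1  0.2 -0.4] t 14.27 w -0.0
```

View pics/w14.png

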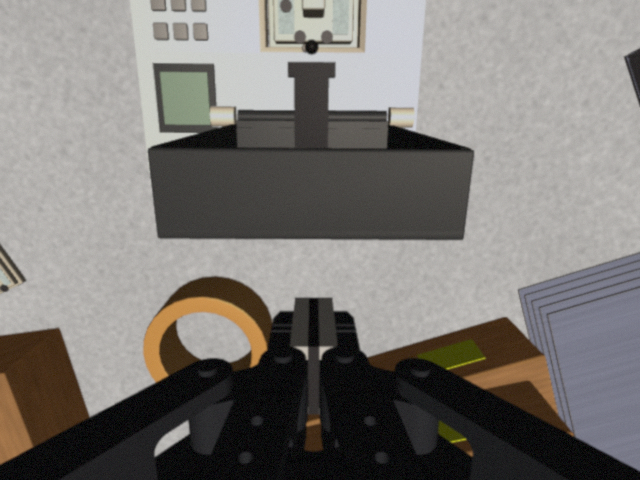

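```bash
python3 -m handwheel '[[[-0.03,0.004,0,0,0.001,0,1],[-0.025,0.004,0,0,0,0,1],[-0.015,0,0,0,0,0,1],[-0.015,0,0,0,0,0,1]]]'
python3 - <<'E'
from h import *
go(pw(88,20,197),PY)
E
```

```text
time: 14.6
tcp_pos: [629.2, 33.5, 195.9]
tcp_rot: [-0.699, 0.1, -0.105, 0.7]
ft_force: [1.6, -0.7, 1.5]
width: 0.1
shift mm [-23.1  -1.3  -0.9] frac [-0.077  -0.0043 -0.0028] rot frac [-0.0016  0.0007  0.0044] tcp [629.2  33.5 195.9] F [ 1.6 -0.7  1.5] t 14.6 w 0.1
```

```bash
python3 -m handwheel '[[[-0.034,-0.002,-0.001,-0.001,0.001,0.004,1],[-0.034,0,0,0,0,0,1],[-0.034,0,0,0,0,0,1]]]'
python3 - <<'E'
from h import *
go(pw(61,20,196),PY)
E
```

```text
time: 14.85
tcp_pos: [600.1, 42.1, 199.3]
tcp_rot: [-0.699, 0.1, -0.105, 0.7]
ft_force: [3.2, -0.7, -0.2]
width: 0.0
shift mm [-19.8   3.2  -0.7] frac [-0.0658  0.0107 -0.0024] rot frac [-0.0016 -0.0005  0.0044] tcp [600.1  42.1 199.3] F [ 3.2 -0.7 -0.2] t 14.85 w 0.0
```

```bash
python3 - <<'E'
from h import *
shot('wrist','w15')
E
```

```text
(no output)
```

View pics/w15.png

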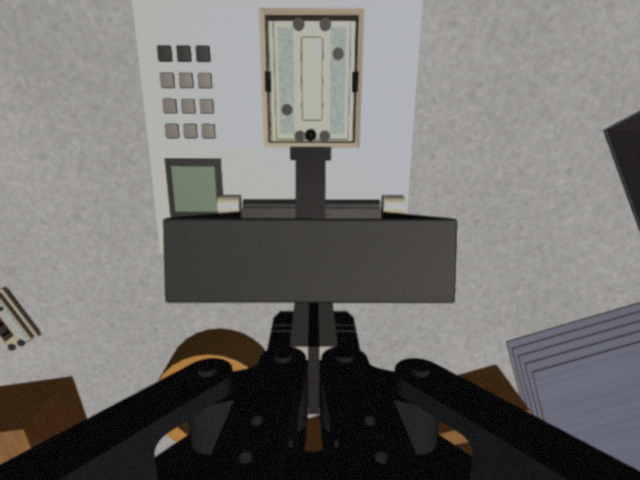

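```bash
python3 -m handwheel '[[[-0.035,0.007,-0.002,-0.001,0,0.004,1],[-0.035,0.007,0,0,0,0,1],[-0.04,0.011,0,0,0,0,1],[-0.04,0.013,0,0,0,0,1]]]'
python3 - <<'E'
from h import *
go(pw(36,20,190),PY); shot('wrist','w16'); shot('scene','s16')
E
```

```text
time: 15.23
tcp_pos: [557.2, 54.9, 192.2]
tcp_rot: [-0.699, 0.099, -0.106, 0.7]
ft_force: [3.8, -0.8, 0.8]
width: -0.0
shift mm [ 0.   2.2 -0.6] frac [ 0.0001  0.0074 -0.0021] rot frac [-0.0022 -0.0004  0.0061] tcp [557.2  54.9 192.2] F [ 3.8 -0.8  0.8] t 15.23 w -0.0
```

View pics/s16.png

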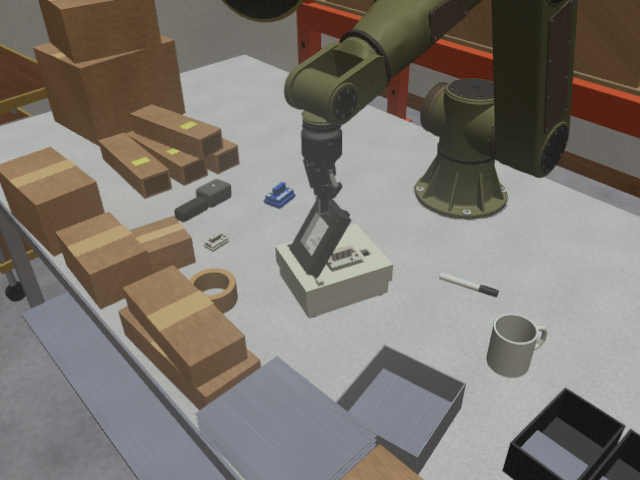

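```bash
python3 -m handwheel '[[[-0.04,0.02,-0.002,-0.002,0,0.006,1],[-0.04,0.022,0,0,0,0,1],[-0.037,0.025,0,0,0,0,1],[-0.037,0.025,0,0,0,0,1]]]'
python3 - <<'E'
from h import *
go(pw(-10,20,164),PY); shot('wrist','w17')
E
```

```text
time: 15.67
tcp_pos: [516.1, 67.2, 167.9]
tcp_rot: [-0.699, 0.1, -0.106, 0.7]
ft_force: [2.2, -0.2, 0.3]
width: -0.2
shift mm [-3.2  3.9 -0.7] frac [-0.0105  0.0129 -0.0023] rot frac [-0.0017 -0.0006  0.0046] tcp [516.1  67.2 167.9] F [ 2.2 -0.2  0.3] t 15.67 w -0.2
```

View pics/w17.png

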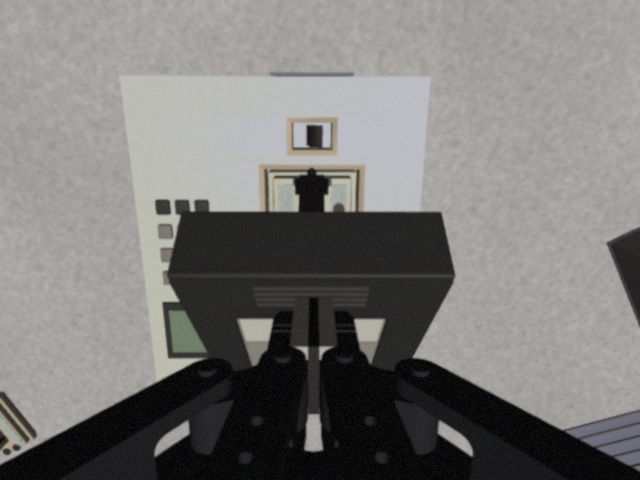

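```bash
python3 -m handwheel '[[[-0.033,0.04,-0.002,-0.002,-0.001,0.005,1],[-0.033,0.04,0,0,0,0,1],[-0.025,0.038,0,0,0,0,1],[-0.023,0.038,0,0,0,0,1]]]'
python3 - <<'E'
from h import *
go(pw(-41,20,122),PY)
E
```

```text
time: 16.05
tcp_pos: [485.6, 76.6, 123.4]
tcp_rot: [-0.699, 0.101, -0.104, 0.7]
ft_force: [-0.8, -1.6, 4.5]
width: -0.0
shift mm [-2.1  1.3 -1. ] frac [-0.0071  0.0045 -0.0032] rot frac [-0.001   0.0006  0.0025] tcp [485.6  76.6 123.4] F [-0.8 -1.6  4.5] t 16.05 w -0.0
```

```bash
python3 -m handwheel '[[[-0.018,0.022,-0.003,-0.001,0,0.002,1],[-0.018,0.022,0,0,0,0,1],[-0.012,0.018,0,0,0,0,1],[-0.01,0.01,0,0,0,0,1]]]'
python3 - <<'E'
from h import *
go(pw(-58,20,97),PY); shot('wrist','w18')
E
```

```text
time: 16.38
tcp_pos: [470.4, 80.6, 101.3]
tcp_rot: [-0.7, 0.101, -0.103, 0.7]
ft_force: [2.4, -1.4, 2.1]
width: -0.1
shift mm [-3.5  4.3 -0.4] frac [-0.0115  0.0143 -0.0013] rot frac [-0.0003  0.0005  0.0018] tcp [470.4  80.6 101.3] F [ 2.4 -1.4  2.1] t 16.38 w -0.1
```

View pics/w18.png

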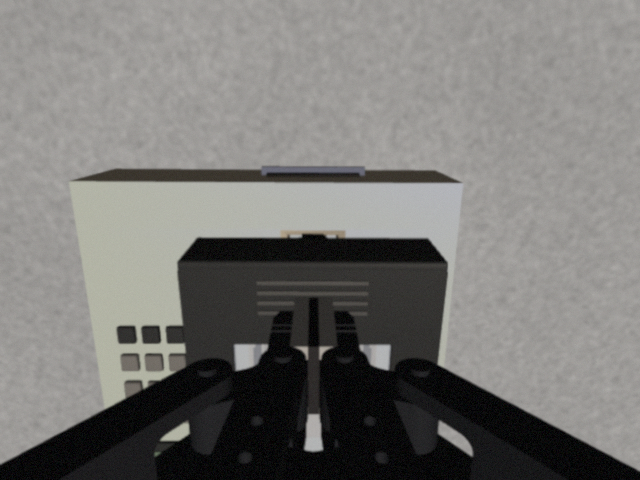

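```bash
python3 -m handwheel '[[[-0.008,0.008,-0.001,0,0,0.001,1],[-0.006,0.006,0,0,0,0,1]]]'
```

```text
time: 16.6
tcp_pos: [466.3, 81.6, 97.1]
tcp_rot: [-0.699, 0.102, -0.103, 0.7]
ft_force: [1.9, -0.8, 2.1]
width: -0.1
```

```bash
python3 -m handwheel '[[[-0.003,0.006,0,0,0,0,1],[0,0.005,0,0,0,0,1]]]'
```

```text
time: 16.77
tcp_pos: [465.2, 82.0, 93.8]
tcp_rot: [-0.699, 0.102, -0.103, 0.7]
ft_force: [-2.4, 1.3, 4.0]
width: 0.2
```

```bash
python3 -m handwheel '[[[0,0.004,0,0,0,0,1]]]'
```

```text
time: 16.85
tcp_pos: [464.9, 82.1, 92.4]
tcp_rot: [-0.699, 0.102, -0.102, 0.7]
ft_force: [-2.8, 0.4, 2.4]
width: 0.2
```

```bash
python3 -m handwheel '[[[0,0.004,0,0,0,0,1]]]'
```

```text
time: 16.93
tcp_pos: [464.6, 82.2, 91.1]
tcp_rot: [-0.699, 0.102, -0.102, 0.7]
ft_force: [-3.3, 1.1, 4.4]
width: -0.2
```

```bash
python3 -m handwheel '[[[0,0.003,0,0,0,0,1]]]'
```

```text
time: 17.02
tcp_pos: [464.3, 82.2, 90.0]
tcp_rot: [-0.699, 0.103, -0.102, 0.7]
ft_force: [-2.9, 2.5, 3.8]
width: 0.2
```

```bash
python3 -m handwheel '[[[0,0.002,0,0,0,0,1]]]'
```

```text
time: 17.1
tcp_pos: [464.3, 82.3, 89.4]
tcp_rot: [-0.699, 0.103, -0.102, 0.7]
ft_force: [-4.5, 0.2, 10.9]
width: 0.2
```

```bash
python3 -m handwheel '[[[0,0.002,0,0,0,0,1]]]'
```

```text
time: 17.18
tcp_pos: [464.3, 82.3, 89.2]
tcp_rot: [-0.699, 0.103, -0.102, 0.7]
ft_force: [-6.3, -0.0, 14.9]
width: -0.0
```

```bash
python3 -m handwheel '[[[0,-0.02,0,0,0,0,1],[0,-0.04,0,0,0,0,1],[0,-0.06,0,0,0,0,1],[-0.03,-0.1,0,0,0,0,1],[-0.1,-0.1,0,0,0,0,1],[-0.1,-0.1,0,0,0,0,1],[-0.05,0,0,0,0,0,1],[0,0,0,0,0,0,1],[0,0,0,0,0,0,1],[0,0,0,0,0,0,1]]]'
python3 - <<'E'
from h import *
st(); shot('top','t19');shot('scene','s19');shot('wrist','w19')
ct=load('t19')
print(w2px(ct,[pw(-80,68,122),pw(-80,-28,122)]))
E
```

```text
time: 18.02
tcp_pos: [382.4, 106.0, 220.9]
tcp_rot: [-0.699, 0.103, -0.102, 0.7]
ft_force: [0.1, 0.5, -0.4]
width: -0.1
{'time': 18.017, 'qpos': [0.178, -0.065, 1.892, 0.001, 1.314, -1.102], 'joint_velocities': [-0.005, 0.007, -0.009, -0.002, -0.006, -0.007], 'joint_torque': [0.473, -33.737, -36.176, 0.022, 0.089, 0.056], 'tcp_pos': [382.381, 106.02, 220.872], 'tcp_rot': [-0.699, 0.103, -0.102, 0.7], 'ft_force': [0.108, 0.471, -0.365], 'torque': [0.02, 0.02, -0.041], 'width': -0.138}
[[251.58695655 278.07261499]
 [295.70276482 291.78495539]]
```

View pics/s19.png

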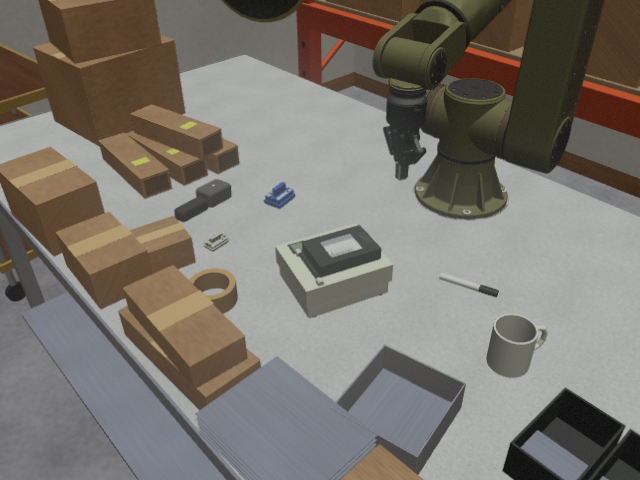

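View pics/t19.png

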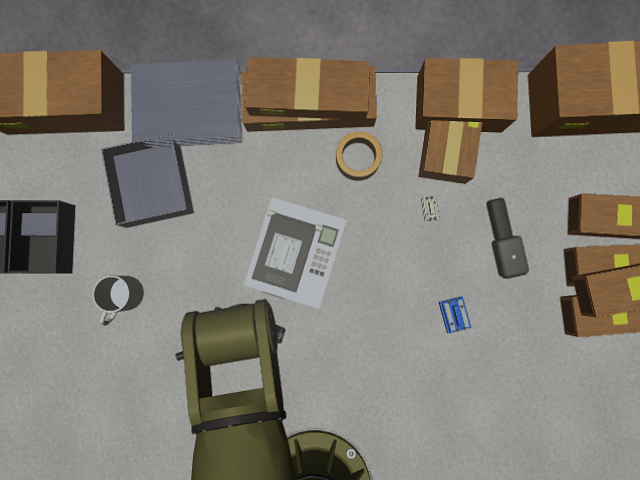

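View pics/w19.png

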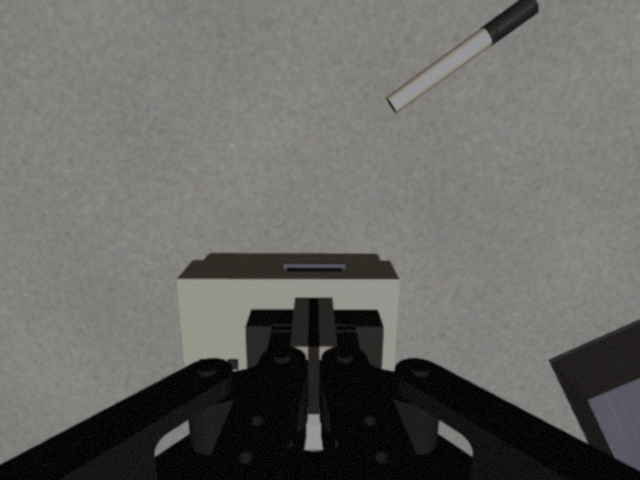

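The lid stays shut, and the bystanders are still where they were. I'll compare with the first picture before handing in.

```bash
python3 -m handwheel '[[[0,0,0,0,0,0,1],[0,0,0,0,0,0,1],[0,0,0,0,0,0,1],[0,0,0,0,0,0,1]]]'; python3 - <<'E'
from h import *
shot('scene','s20')
a,b,d=[cv2.cvtColor(cv2.imread(f'pics/{n}.png'),6).astype(np.float32) for n in('s0'.replace('s0','scene0'),'s19','s20')]
print('scene phase shift lid region',cv2.phaseCorrelate(a[222:290,285:395].copy(),d[222:290,285:395].copy()),'drift',np.abs(b-d)[215:300,275:400].max())
x,y=[cv2.cvtColor(cv2.imread(f'pics/{n}.png'),6).astype(np.float32) for n in('top0','t19')]
for n,(u,v,r) in dict(small=(430,208,18),roll=(359,155,28),scanner=(508,238,40),mug=(115,295,30),marker=(204,348,30),pan=(150,180,45),printer=(320,250,25)).items():
    print(n,np.round(cv2.phaseCorrelate(x[v-r:v+r,u-r:u+r].copy(),y[v-r:v+r,u-r:u+r].copy())[0],2))
E
```

```text
time: 18.5
tcp_pos: [383.1, 105.2, 218.5]
tcp_rot: [0.7, -0.105, 0.101, -0.699]
ft_force: [-0.3, 0.3, 0.4]
width: -0.0
scene phase shift lid region ((-0.10077677067928192, 0.03425279612503118), 0.9761452328275751) drift 6.0
small [-0.01  0.  ]
roll [-0.02 -0.01]
scanner [ 0.   -0.01]
mug [-0.01  0.02]
marker [-0.42 -0.6 ]
pan [0.02 0.01]
printer [-0.01  0.  ]
```

```bash
python3 - <<'E'
from h import *
a,d=[cv2.cvtColor(cv2.imread(f'pics/{n}.png'),6).astype(np.float32) for n in('scene0','s20')]
print('marker scene',cv2.phaseCorrelate(a[260:310,430:510].copy(),d[260:310,430:510].copy()))
print(manip.finish_job())
E
```

```text
marker scene ((0.026661453369221988, 0.03020728686860963), 0.9956727194786071)
the job is handed in; nothing more can be done
None
```

The larger pale cassette is in the printer and the lid is latched shut. I handed the job in at about 18.5 s of the 67 s limit.

- **Unlatching:** I pressed the pad to its stop, reading up to 16.5 N vertically (about 19 N in all), and the lid swung up by itself.
- **Cassette:** I gripped the bar and pushed the cassette past the clips to the bay floor. The floor stop came at TCP z 68.4 mm against 68.5 mm expected.
- **Closing:** I swung the lid down from behind and pressed it to its stop at about 15 N vertically. It latched on release.

**Last checks:**
- The lid is back to within 0.1 px of its first appearance in the scene view. It did not drift between two pictures about 0.5 s apart.
- The small cassette, tape roll, scanner, mug and pan moved 0.02 px or less.
- The marker seemed to shift 0.4–0.6 px in the top view, where the arm hung beside it. The scene view showed only 0.03 px, so I took it as undisturbed.

**What disagreed or came close:**
- The shut fingertips turned out to be about 25 mm short of the reported TCP, so I set press and grasp heights by contact and images instead.
- The highest force reading on the printer was 23 N vertically (about 25 N with the sideways part), for one reading when the cassette met the bay floor. That is right at the 25 N limit. Readings come only at the end of each move, so I cannot rule out a brief higher peak.

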